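Pack the toolbox and its lift-out till

TASK

Pack the open toolbox: lay the chisel on the toolbox's floor, set the lift-out till in over it so that it sits level on the two runners inside the box, and have the tape measure standing upright in the till's short bay and the sanding block lying flat in its long bay. The screwdriver and the plain wood offcut are still needed on the bench: leave them where they lie.

Things in the scene. Friction and masses are not known exactly. Their poses are not given: they have to be found in the camera images.
- toolbox: open plywood toolbox, no lid, fixed on the desk: outside 208 (x) x 300 (y) x 64 mm high, inside 184 x 276, floor 7 mm thick. Along each long inner wall a wooden runner, 20 mm wide and 12 thick, its flat top 46 mm above the desk; 144 mm gap between the runners, open below them. Origin: centre of the underside; x across, y along its length, z up.
- till: loose wooden tray, 168 (x) x 246 (y) mm, 0.3 kg, floor 6 mm, walls 26 mm high. A 10 mm board along x at y=-16 parts the short bay (y -117 to -21) from the long bay (y -11 to 117), both x -78 to 78. Its middle 80 mm rises to 62 mm: the grip, pinched from above across y. Fits the toolbox either way round, long sides on the runners, 8 mm to spare per side in x. Origin: centre of the underside.
- chisel: wood chisel lying on the desk, 250 mm long (its y), thick wooden handle towards +y (up to 31 mm wide, 38 mm high at its end), flat steel blade towards -y, 0.19 kg. It balances 55 mm from the origin towards +y, on the handle: grip it there, across x (18 to 28 mm wide, 22 mm high). Origin: underside, middle of its length.
- tape_measure: yellow and black pocket tape measure standing upright: 37 (x, thickness) x 76 (y) x 65 mm high, 0.28 kg; grip across x near its top. Origin: centre of the underside.
- sanding_block: brown cork sanding block wrapped in abrasive paper, lying flat: 60 (x) x 110 (y) x 34 mm high, 0.06 kg; grip across x. Origin: centre of the underside.
- screwdriver: screwdriver with a round plastic handle and a thin round shank, 200 mm long (its y), 29 mm thick, lying loose on the desk; resembles the chisel but does not belong in the toolbox. Origin: underside, middle of its length.
- offcut: plain sawn softwood offcut, 70 (x) x 130 (y) x 19 mm, lying loose on the desk; resembles the sanding block but does not belong in the toolbox. Origin: centre of the underside.
Things that resemble listed ones, but are neither listed nor needed, are in the scene too. What is shaped like the tape_measure but green is not meant.

How it is judged:
At the end, for the whole second after the job is handed in: Chisel on the toolbox floor; till level (2 deg) on both runners (height within 4 mm) over it; tape measure upright on the floor of the till's short bay, sanding block flat on the floor of its long bay (tilt under 6 deg); all at rest; screwdriver and offcut within 30 mm of where they lay (x of chisel in the frame of toolbox between -0.085 and 0.085 m and y of chisel in the frame of toolbox between -0.03 and 0.03 m and z of chisel in the frame of toolbox between 0.002 and 0.03 m and x of till in the frame of toolbox between -0.012 and 0.012 m and y of till in the frame of toolbox between -0.025 and 0.025 m and z of till in the frame of toolbox between 0.042 and 0.05 m and angle between till's own z axis and vertical below 0.035 rad and x of tape_measure in the frame of till between -0.07 and 0.07 m and y of tape_measure in the frame of till between -0.1 and -0.038 m and z of tape_measure in the frame of till between 0 and 0.013 m and angle between each of tape_measure, sanding_block's own z axis and vertical below 0.1 rad and x of sanding_block in the frame of till between -0.06 and 0.06 m and y of sanding_block in the frame of till between 0.018 and 0.09 m and z of sanding_block in the frame of till between 0 and 0.013 m and distance of each of screwdriver, offcut from where it was at the start of the episode below 0.03 m and linear speed of each of chisel, till, tape_measure, sanding_block below 0.02 m/s); the robot touches nothing.
It also fails if it takes over 112 s, if anything falls off the work surface, if the arm or the gripper's body presses on something with over 40 N, if the wrist force passes 120 N, or if a joint passes its speed limit or range.

ROBOT

A 7-joint arm with a two-finger parallel gripper is mounted at the origin on a cart in front of the work surface, level with it; the furniture and walls round the work are solid. World frame = base frame: x ahead of the robot, y to its left, z up, the work surface at z = 0. Lengths are in m, angles in rad, forces in N, time in s.
With the tool pointing down it reaches from about 0.4 to 0.85 m from the base axis. Payload 4.5 kg.
Tool frame: the origin (TCP) lies at the very end of the fingers, on their centre line; the grasp point (between the pads) lies 19 mm behind it; z points along the fingers, y is the direction in which the jaws open and shut (so a half turn about z gives the same grasp; the last joint's range is limited). The gripper opens to 88 mm and grips with 3 to 60 N. Pads are 18 mm wide; open, the fingers measure 123 mm over their backs; the gripper's body (75 mm by 187 mm) begins 45 mm behind the grasp point.
Start: joints at [1.168, 0.689, -0.195, 1.565, 0.157, 0.902, -0.215], TCP at [0.264, -0.566, 0.239] pointing down, gripper open.
Joint ranges: [-3.01, 3.01], [-0.46, 2.08], [-1.47, 1.51], [0.13, 2.56], [-1, 4.14], [0.04, 2.09], [-2.66, 2.66]. Speed limits (rad/s): [2.57, 2.57, 3.14, 3.14, 3.14, 3.14, 3.14].

INTERFACE

Orientations are given as a rotation vector (axis times angle).
In Python, from station import bot, imaging gives the robot as it stands. The module is installed in compiled form; this text tells all that it offers.
- The arm moves only by the tool drive_tool, never from a script. Its argument "series" is a list of rows, each an object with "dp": the shift along the tool's x, y, z in mm, a list of three; "dr": the turn, a rotation vector about the tool's x, y, z in rad, a list of three; "hand": the finger opening in mm, from 0 to 88.1. In form: [{"dp": [x, y, z], "dr": [rx, ry, rz], "hand": hand}, ...]. A call has 1 to 10 rows; each row shifts and turns the commanded pose from where the row before left it, along the tool's axes as they then stand; what a row does not reach is not made up. A row lasts 1/8 s, in which the tool goes at most 62.5 mm and 10.7 degrees, less where a joint would pass 70% of its speed; a pose out of reach is approached as far as the arm can. A call with a gripper value outside its range is refused whole. The fingers move at their own pace and stop on an object; "grip_force" is the grip in N (left out, the last holds). Time passes only in rows, so rows that do not move let the fingers close. It gives the time, the measured TCP pose, the force and the opening at its end, in the units of the state.
- bot.get_state(): the state, without advancing time (a new reading comes with each control period).
- imaging.grab_frame(name): name is "scene" or "side" or "wrist"; returns (picture, depth): 420x560x3 uint8, blue, green, red; 420x560 float32, m along the optical axis (not along the pixel's ray), 0 where there is no reading.
- imaging.calibration(name): a dict with "mtx" (3x3 intrinsics, pixels), "world_to_cam" (4x4, takes a point from world to camera coordinates); the wrist camera has in their place "mount" (4x4, takes a point from camera to tool coordinates, whose origin is the TCP and whose axes are the flange's). Camera axes: x right, y down, z forward; pixel columns grow to the right and rows downward; lengths in m; the calibration is good to about 2 mm. A picture is of the moment at which its call begins: read the wrist's pose just before it. calibration takes no time and is no camera call.
- bot.hand_in(): hands the job in, once; it reports no verdict.
The state is a dict: "t": time; "joint_pos": joint angles; "joint_vel": joint speeds; "joint_efforts": joint torques, N m; "ee_pos": TCP position; "orientation": TCP orientation; "wrist_force": force on the tool from outside, world axes, zero at the start; "torque": the same for the moment, N m; "width": opening from 0.0 (shut) to 1.0 (fully open).
Only numpy, scipy, OpenCV 4.12 (cv2) and the standard library are available. Lean on these libraries where they do the work, as an engineer would, in place of code of your own. Each camera call takes 0.05 s, during which the arm holds its last target.

## Working session

There is one attempt and no reset: what is moved stays moved. The work goes in short steps, Python scripts to look and compute and a tool call to move; the robot and the scene stay as the last step left them, time stands still between calls to the robot, and variables do not carry over. Pictures are saved under pics/ and viewed, and the job is handed in when it is done.

Besides the shell and the picture viewer there is one more tool, called after ">>>" as name(argument=value, ...) on one line, values as JSON. drive_tool: Moves the arm, as the interface text tells. Its arguments: {"type":"object","properties":{"series":{"type":"array"},"grip_force":{"type":"number"}},"required":["series"]}

```bash
mkdir -p pics
python3 - <<'E'
from station import bot, imaging
import cv2,numpy as np
s=bot.get_state();print({k:np.round(v,3).tolist() for k,v in s.items()})
for n in ("scene","side","wrist"):
    p,d=imaging.grab_frame(n);cv2.imwrite(f"pics/{n}0.png",p);np.save(f"{n}0.npy",d)
    c=imaging.calibration(n);print(n,{k:np.round(v,4).tolist() for k,v in c.items()}, (d>0).mean())
E
```

```text
{'t': 0.0, 'joint_pos': [1.168, 0.69, -0.194, 1.566, 0.157, 0.902, -0.215], 'joint_vel': [-0.001, 0.001, -0.0, 0.0, -0.0, -0.001, -0.001], 'joint_efforts': [-0.001, -52.756, -1.267, -15.343, -0.053, 0.007, 0.0], 'ee_pos': [0.264, -0.566, 0.238], 'orientation': [-3.065, -0.68, 0.001], 'wrist_force': [-0.633, -0.559, 0.237], 'torque': [0.007, -0.035, -0.024], 'width': 1.001}
scene {'mtx': [[413.373, 0.0, 274.1382], [0.0, 413.373, 211.373], [0.0, 0.0, 1.0]], 'world_to_cam': [[-0.7379, -0.6749, 0.0044, 0.452], [-0.4925, 0.534, -0.6872, 0.2102], [0.4614, -0.5093, -0.7264, 1.1071], [0.0, 0.0, 0.0, 1.0]]} 0.9794642857142857
side {'mtx': [[472.508, 0.0, 277.388], [0.0, 472.508, 199.8409], [0.0, 0.0, 1.0]], 'world_to_cam': [[-0.8525, -0.5225, 0.0161, 0.492], [-0.2763, 0.4242, -0.8624, 0.1238], [0.4438, -0.7396, -0.506, 1.242], [0.0, 0.0, 0.0, 1.0]]} 0.9230909863945578
wrist {'mtx': [[328.2739, 0.0, 274.8889], [0.0, 328.2739, 205.3217], [0.0, 0.0, 1.0]], 'mount': [[-0.0014, -0.9656, -0.2599, 0.0654], [1.0, -0.0016, 0.0004, 0.0005], [-0.0008, -0.2599, 0.9656, -0.1462], [0.0, 0.0, 0.0, 1.0]]} 0.9875510204081632
```

View pics/scene0.png

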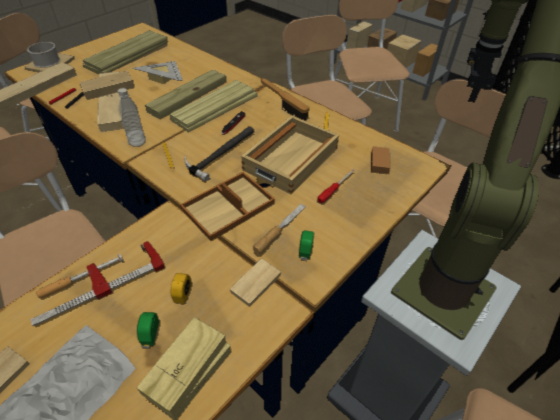

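View pics/side0.png

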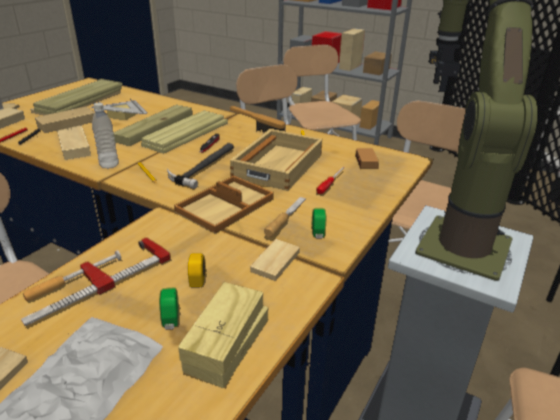

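View pics/wrist0.png

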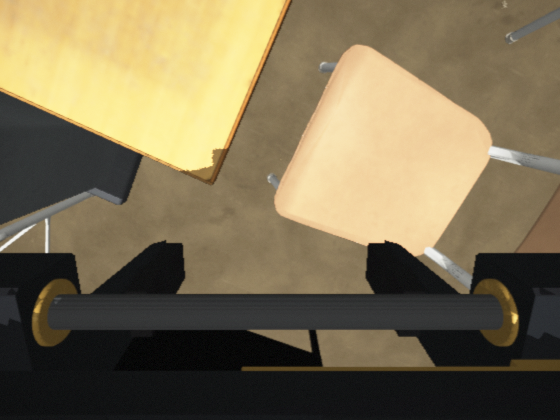

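The scene view shows the toolbox (290,155), till (228,205), wood-handled chisel (275,232), screwdriver (335,188), sanding block (380,160), yellow tape (180,288) and offcut (256,282). Next I measure them.

```bash
cat > h.py <<'E'
import numpy as np,cv2
from station import bot, imaging
from scipy.spatial.transform import Rotation as R
def cam(n,s=None):
    c=imaging.calibration(n)
    if n=="wrist":
        T=np.eye(4);T[:3,:3]=R.from_rotvec(s["orientation"]).as_matrix();T[:3,3]=s["ee_pos"]
        return np.array(c["mtx"]),T@np.array(c["mount"])
    return np.array(c["mtx"]),np.linalg.inv(np.array(c["world_to_cam"]))
def cloud(d,K,T):
    v,u=np.mgrid[:d.shape[0],:d.shape[1]]
    P=np.stack([(u-K[0,2])/K[0,0]*d,(v-K[1,2])/K[1,1]*d,d],-1)
    return P@T[:3,:3].T+T[:3,3]
def ray(uv,K,T,z):
    uv=np.atleast_2d(uv).astype(float)
    r=np.c_[(uv[:,0]-K[0,2])/K[0,0],(uv[:,1]-K[1,2])/K[1,1],np.ones(len(uv))]@T[:3,:3].T
    o=T[:3,3];return o+r*((z-o[2])/r[:,2])[:,None]
E
python3 - <<'E'
from h import *
for n in("scene","side"):
    p=cv2.imread(f"pics/{n}0.png");d=np.load(f"{n}0.npy");K,T=cam(n)
    W=cloud(d,K,T)
    des=(abs(W[...,2])<.006)&(W[...,0]>0.2)&(W[...,0]<.9);print(n,"desk z",np.median(W[des][:,2]))
    m=((W[...,2]>.007)&(W[...,2]<.12)&(d>0)&(np.hypot(W[...,0],W[...,1])<1.1)&(np.hypot(W[...,0],W[...,1])>.3)).astype(np.uint8)
    N,L,S,C=cv2.connectedComponentsWithStats(m,connectivity=4)
    for i in range(1,N):
        if S[i,4]<60: continue
        q=W[L==i]; top=q[q[:,2]>0.0]
        r=cv2.minAreaRect(top[:,:2].astype(np.float32))
        print(i,S[i,4],C[i].round(),"med",np.median(q,0).round(3),"zmax",np.percentile(q[:,2],98).round(3),"rect",np.round(r[0],3),np.round(r[1],3),round(r[2],1),"bgr",p[L==i].mean(0).round())
E
```

```text
scene desk z -0.0007436422289522349
1 3485 [290. 144.] med [ 0.687 -0.169  0.046] zmax 0.065 rect [ 0.725 -0.237] [0.324 0.6  ] 34.6 bgr [ 53.  83. 102.]
2 931 [213. 111.] med [ 1.055 -0.121  0.031] zmax 0.04 rect [ 1.064 -0.173] [0.368 0.055] 87.1 bgr [ 77. 114. 120.]
11 185 [233. 122.] med [ 0.959 -0.139  0.016] zmax 0.021 rect [ 0.962 -0.145] [0.031 0.153] 14.8 bgr [33. 39. 54.]
21 675 [218. 154.] med [0.855 0.037 0.022] zmax 0.028 rect [0.883 0.009] [0.127 0.324] 13.0 bgr [49. 56. 59.]
101 461 [380. 160.] med [ 0.405 -0.317  0.03 ] zmax 0.035 rect [ 0.412 -0.332] [0.062 0.117] 33.7 bgr [ 52.  87. 123.]
215 241 [331. 190.] med [ 0.444 -0.077  0.022] zmax 0.029 rect [ 0.447 -0.129] [0.027 0.2  ] 2.1 bgr [ 38.  46. 129.]
222 1407 [229. 203.] med [0.635 0.168 0.021] zmax 0.061 rect [0.65  0.176] [0.25  0.175] 82.1 bgr [34. 61. 90.]
369 426 [271. 235.] med [0.453 0.191 0.025] zmax 0.037 rect [0.458 0.159] [0.03  0.197] 6.0 bgr [ 73. 105. 128.]
428 351 [306. 244.] med [0.346 0.162 0.052] zmax 0.065 rect [0.352 0.152] [0.036 0.065] 31.0 bgr [43. 94. 38.]
430 2142 [ 96. 283.] med [0.683 
[... 1921 characters left out ...]
 bgr [ 87. 107. 150.]
43 1100 [275. 258.] med [0.381 0.334 0.02 ] zmax 0.023 rect [0.385 0.324] [0.073 0.134] 3.1 bgr [123. 174. 199.]
44 544 [196. 269.] med [0.493 0.494 0.048] zmax 0.066 rect [0.505 0.477] [0.035 0.069] 34.4 bgr [ 15. 125. 161.]
46 5611 [223. 333.] med [0.31  0.631 0.076] zmax 0.079 rect [0.325 0.603] [0.101 0.197] 10.8 bgr [ 98. 153. 168.]
47 711 [169. 307.] med [0.461 0.619 0.049] zmax 0.066 rect [0.471 0.607] [0.036 0.071] 40.0 bgr [ 53. 116.  38.]
48 9721 [ 83. 375.] med [0.483 0.814 0.03 ] zmax 0.042 rect [0.496 0.81 ] [0.188 0.259] 9.0 bgr [162. 167. 169.]
49 625 [ 10. 363.] med [0.623 0.862 0.019] zmax 0.022 rect [0.628 0.858] [0.045 0.089] 57.0 bgr [105. 147. 169.]
```

```bash
cat >> h.py <<'E'
def yaw_of(s):
    X=R.from_rotvec(s["orientation"]).as_matrix()[:,0];return np.arctan2(X[1],X[0])
def plan(target,yaw,s=None,step=55,turn=.17):
    """how far to go, in tool axes: turn first N rows together with travel"""
    s=s or bot.get_state();M=R.from_rotvec(s["orientation"]).as_matrix();p=np.array(s["ee_pos"])
    y0=yaw_of(s);dy=(yaw-y0+np.pi/2)%np.pi-np.pi/2 if yaw is not None else 0
    d=np.array(target)-p;N=max(1,int(np.ceil(np.linalg.norm(d)*1000/step)),int(np.ceil(abs(dy)/turn)))
    print("from",p.round(4),"yaw",round(y0,3),"N",N,"total tool",(M.T@d*1000).round(1),"dyaw",round(dy,3))
    for i in range(N):
        yy=y0+dy*i/N;Mi=np.array([[np.cos(yy),np.sin(yy),0],[np.sin(yy),-np.cos(yy),0],[0,0,-1]])
        print((Mi.T@d*1000/N).round(0).astype(int).tolist(),round(-dy/N,3))
def st():
    s=bot.get_state();print({k:np.round(s[k],4).tolist() for k in("t","ee_pos","wrist_force","width","joint_pos")},"yaw",round(yaw_of(s),4),"tilt",np.degrees(np.arccos(-R.from_rotvec(s["orientation"]).as_matrix()[2,2])).round(2));return s
E
python3 -c "
from h import *
plan([.52,0,.42],1.57)"
```

```text
from [ 0.2642 -0.5659  0.2381] yaw 0.437 N 12 total tool [ 471.2 -404.8 -181.4] dyaw 1.133
[39, -34, -15] -0.094
[42, -30, -15] -0.094
[45, -26, -15] -0.094
[47, -21, -15] -0.094
[49, -17, -15] -0.094
[50, -12, -15] -0.094
[51, -7, -15] -0.094
[52, -3, -15] -0.094
[52, 2, -15] -0.094
[51, 7, -15] -0.094
[50, 12, -15] -0.094
[49, 17, -15] -0.094
```

>>> drive_tool(series=[{"dp": [39,-34,-15],"dr": [0,0,-0.094],"hand": 88},{"dp": [42,-30,-15],"dr": [0,0,-0.094],"hand": 88},{"dp": [45,-26,-15],"dr": [0,0,-0.094],"hand": 88},{"dp": [47,-21,-15],"dr": [0,0,-0.094],"hand": 88},{"dp": [49,-17,-15],"dr": [0,0,-0.094],"hand": 88},{"dp": [50,-12,-15],"dr": [0,0,-0.094],"hand": 88},{"dp": [51,-7,-15],"dr": [0,0,-0.094],"hand": 88},{"dp": [52,-3,-15],"dr": [0,0,-0.094],"hand": 88}])

```text
t: 1.15
ee_pos: [0.4351, -0.1879, 0.3592]
orientation: [2.6, 1.763, -0.0]
wrist_force: [0.4, 0.7, 0.0]
width: 0.999
```

>>> drive_tool(series=[{"dp": [52,2,-15],"dr": [0,0,-0.094],"hand": 88},{"dp": [51,7,-15],"dr": [0,0,-0.094],"hand": 88},{"dp": [50,12,-15],"dr": [0,0,-0.094],"hand": 88},{"dp": [49,17,-15],"dr": [0,0,-0.094],"hand": 88},{"dp": [0,0,0],"dr": [0,0,0],"hand": 88},{"dp": [0,0,0],"dr": [0,0,0],"hand": 88}])

```text
t: 1.9
ee_pos: [0.5199, -0.002, 0.4182]
orientation: [-2.229, -2.214, 0.003]
wrist_force: [-0.2, -1.2, -0.3]
width: 0.995
```

```bash
python3 -c "
from h import *
s=st();p,d=imaging.grab_frame('wrist');cv2.imwrite('pics/w1.png',p);np.savez('w1.npz',d=d,o=s['orientation'],p=s['ee_pos'])"
```

```text
{'t': 1.9, 'ee_pos': [0.5199, -0.002, 0.4182], 'wrist_force': [-0.2238, -1.1742, -0.3251], 'width': 0.9952, 'joint_pos': [0.307, 0.4072, -0.6079, 1.5767, 0.2427, 1.2357, -0.3499]} yaw 1.564 tilt 0.1
```

View pics/w1.png

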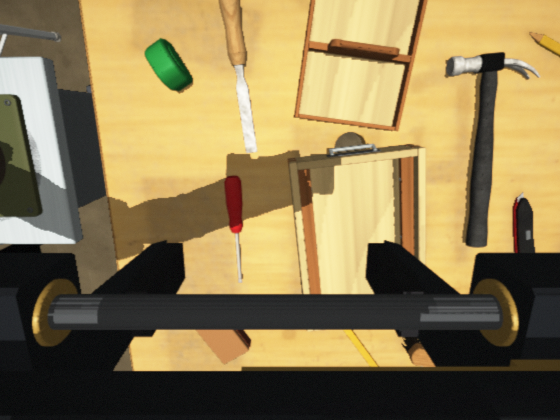

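>>> drive_tool(series=[{"dp": [50,0,0],"dr": [0,0,0],"hand": 88},{"dp": [50,0,0],"dr": [0,0,0],"hand": 88},{"dp": [40,0,0],"dr": [0,0,0],"hand": 88},{"dp": [0,0,0],"dr": [0,0,0],"hand": 88},{"dp": [0,0,0],"dr": [0,0,0],"hand": 88}])

```text
t: 2.58
ee_pos: [0.5214, 0.1365, 0.4182]
orientation: [2.231, 2.211, -0.003]
wrist_force: [0.2, 0.4, -0.0]
width: 0.997
```

```bash
python3 -c "
from h import *
s=st();p,d=imaging.grab_frame('wrist');cv2.imwrite('pics/w2.png',p);np.savez('w2.npz',d=d,o=s['orientation'],p=s['ee_pos'])"
```

```text
{'t': 2.575, 'ee_pos': [0.5214, 0.1365, 0.4182], 'wrist_force': [0.2341, 0.3897, -0.0178], 'width': 0.9972, 'joint_pos': [0.0424, 0.4414, -0.62, 1.5245, 0.2652, 1.2622, -0.6226]} yaw 1.5617 tilt 0.13
```

View pics/w2.png

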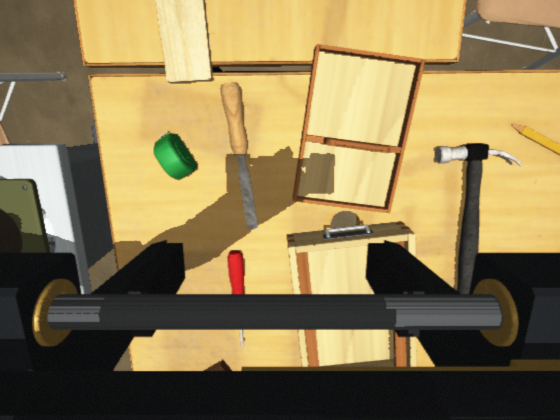

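Till fully seen (short bay at rows 145–205, towards the toolbox), chisel from (232,85) to (252,225), handle up. Measuring from both wrist views.

Run:
```python
from h import *
def rect(q):
    r=cv2.minAreaRect(q[:,:2].astype(np.float32));return np.round(r[0],4),np.round(r[1],4),round(r[2],2)
def box(W,xr,yr,zr):
    return (W[...,0]>xr[0])&(W[...,0]<xr[1])&(W[...,1]>yr[0])&(W[...,1]<yr[1])&(W[...,2]>zr[0])&(W[...,2]<zr[1])
for n in("w1","w2","scene","side"):
    if n[0]=="w":
        z=np.load(n+".npz");s=dict(orientation=z["o"],ee_pos=z["p"]);K,T=cam("wrist",s);d=z["d"]
    else: d=np.load(n+"0.npy");K,T=cam(n)
    W=cloud(d,K,T);W[d==0]=9
    print(n,"desk",np.median(W[box(W,(.4,.9),(-.3,.3),(-.01,.01))][:,2]).round(4))
    for nm,b in dict(till=((.53,.78),(.04,.32),(.015,.075)),grip=((.58,.74),(.1,.2),(.045,.08)),boxtop=((.52,.86),(-.4,.06),(.058,.07)),chisel=((.41,.52),(.0,.3),(.012,.05)),chandle=((.41,.52),(.0,.3),(.02,.05)),tape=((.44,.56),(.42,.55),(.05,.075)),block=((.35,.48),(-.42,-.25),(.025,.045))).items():
        m=box(W,*b).astype(np.uint8)
        N,L,S,C=cv2.connectedComponentsWithStats(m)
        if N<2: continue
        i=1+np.argmax(S[1:,4]);q=W[L==i]
        if len(q)<30: continue
        print(" ",nm,len(q),*rect(q),"mean",q.mean(0).round(4),"z98",np.percentile(q[:,2],98).round(4))
```

```text
w1 desk 0.0009
  till 2967 [0.6458 0.1446] [0.1889 0.1681] 82.0 mean [0.651  0.1366 0.0335] z98 0.063
  grip 689 [0.6471 0.1569] [0.0104 0.0993] 81.89 mean [0.6454 0.1559 0.0592] z98 0.0638
  boxtop 3016 [ 0.6551 -0.1054] [0.2083 0.2246] 6.32 mean [ 0.6517 -0.0608  0.0641] z98 0.0663
  chisel 1426 [0.4595 0.163 ] [0.0304 0.132 ] 5.64 mean [0.4596 0.1747 0.0259] z98 0.0355
  chandle 1153 [0.4575 0.1821] [0.0304 0.0936] 5.48 mean [0.4582 0.1861 0.0282] z98 0.0359
  block 1067 [ 0.4166 -0.3448] [0.0606 0.0911] 32.64 mean [ 0.4196 -0.3518  0.032 ] z98 0.0339
w2 desk 0.0009
  till 3310 [0.6497 0.1731] [0.246  0.1686] 81.97 mean [0.6543 0.1785 0.0299] z98 0.0629
  grip 458 [0.6465 0.1573] [0.0101 0.0985] 82.0 mean [0.6448 0.158  0.0608] z98 0.0639
  boxtop 1362 [ 0.6467 -0.0362] [0.2072 0.0868] 6.56 mean [ 0.6302 -0.0106  0.0639] z98 0.0662
  chisel 1445 [0.4592 0.173 ] [0.0303 0.1591] 6.65 mean [0.4581 0.1901 0.0278] z98 0.0374
  chandle 1232 [0.4567 0.195 ] [0.0303 0.1148] 6.65 mean [0.4569 0.2009 0.0299] z98 0.0375
scene desk 0.0001
  till 1012 [0.6496 0.1759] [0.2495 0.1752] 82.11 mean
[... 522 characters left out ...]
48] 32.95 mean [ 0.4095 -0.3301  0.0308] z98 0.0352
side desk 0.0018
  till 1352 [0.6517 0.1752] [0.2497 0.1763] 82.61 mean [0.6457 0.1791 0.0285] z98 0.0626
  grip 176 [0.6474 0.1611] [0.015  0.1025] 83.38 mean [0.6458 0.1624 0.0562] z98 0.0643
  boxtop 724 [ 0.6614 -0.1405] [0.2133 0.3098] 6.75 mean [ 0.6563 -0.1253  0.0638] z98 0.0681
  chisel 338 [0.4615 0.1686] [0.0306 0.1781] 6.56 mean [0.4538 0.202  0.0265] z98 0.0386
  chandle 258 [0.4584 0.1954] [0.0306 0.124 ] 6.56 mean [0.4527 0.2132 0.0299] z98 0.0386
  tape 256 [0.5034 0.479 ] [0.0356 0.0517] 38.91 mean [0.4999 0.4838 0.0604] z98 0.0666
  block 264 [ 0.4137 -0.3319] [0.0604 0.1153] 31.82 mean [ 0.4112 -0.327   0.0327] z98 0.0364
```

```bash
python3 -c "
from h import *
plan([.458,.185,.060],1.687)"
```

```text
from [0.5215 0.1362 0.4183] yaw 1.561 N 7 total tool [ 48.9 -63.8 358.3] dyaw 0.126
[7, -9, 51] -0.018
[7, -9, 51] -0.018
[7, -9, 51] -0.018
[7, -9, 51] -0.018
[8, -9, 51] -0.018
[8, -8, 51] -0.018
[8, -8, 51] -0.018
```

>>> drive_tool(series=[{"dp": [7,-9,51],"dr": [0,0,-0.018],"hand": 70},{"dp": [7,-9,51],"dr": [0,0,-0.018],"hand": 60},{"dp": [7,-9,51],"dr": [0,0,-0.018],"hand": 60},{"dp": [7,-9,51],"dr": [0,0,-0.018],"hand": 60},{"dp": [8,-9,51],"dr": [0,0,-0.018],"hand": 60},{"dp": [8,-8,51],"dr": [0,0,-0.018],"hand": 60},{"dp": [8,-8,51],"dr": [0,0,-0.018],"hand": 60},{"dp": [0,0,0],"dr": [0,0,0],"hand": 60},{"dp": [0,0,0],"dr": [0,0,0],"hand": 60}])

```text
t: 3.75
ee_pos: [0.4592, 0.187, 0.063]
orientation: [2.086, 2.347, 0.002]
wrist_force: [0.3, -0.1, 0.4]
width: 0.683
```

```bash
python3 -c "
from h import *
s=st();p,d=imaging.grab_frame('wrist');cv2.imwrite('pics/w3.png',p)
plan([.458,.185,.003],1.687)"
```

```text
{'t': 3.75, 'ee_pos': [0.4592, 0.187, 0.063], 'wrist_force': [0.2517, -0.052, 0.3582], 'width': 0.6826, 'joint_pos': [-0.3069, 0.8423, -0.2845, 2.0771, 0.7347, 0.3196, -1.0901]} yaw 1.6884 tilt 0.12
from [0.4596 0.1873 0.0635] yaw 1.688 N 2 total tool [-2.1 -2.1 60.5] dyaw -0.001
[-1, -1, 30] 0.001
[-1, -1, 30] 0.001
```

View pics/w3.png

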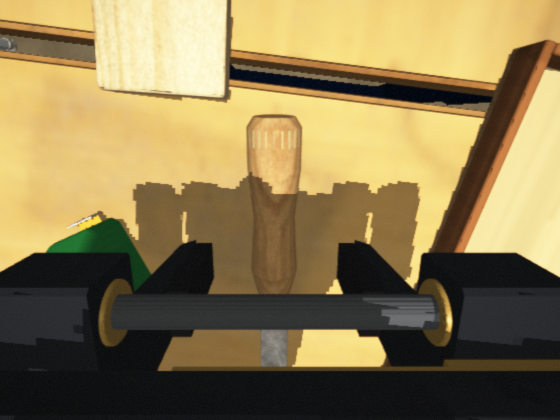

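>>> drive_tool(series=[{"dp": [2,-2,20],"dr": [0,0,0],"hand": 60},{"dp": [1,0,20],"dr": [0,0,0],"hand": 60},{"dp": [0,0,15],"dr": [0,0,0],"hand": 60},{"dp": [0,0,2],"dr": [0,0,0],"hand": 60},{"dp": [0,0,0],"dr": [0,0,0],"hand": 60},{"dp": [0,0,0],"dr": [0,0,0],"hand": 10},{"dp": [0,0,0],"dr": [0,0,0],"hand": 10},{"dp": [0,0,0],"dr": [0,0,0],"hand": 10},{"dp": [0,0,0],"dr": [0,0,0],"hand": 10},{"dp": [0,0,0],"dr": [0,0,0],"hand": 10}], grip_force=40)

```text
t: 5.05
ee_pos: [0.4557, 0.1907, 0.0048]
orientation: [2.084, 2.35, 0.001]
wrist_force: [0.4, 0.9, 0.5]
width: 0.203
```

```bash
python3 -c "
from h import *
s=st()"
```

```text
{'t': 5.05, 'ee_pos': [0.4557, 0.1907, 0.0048], 'wrist_force': [0.434, 0.9279, 0.4806], 'width': 0.2034, 'joint_pos': [-0.408, 0.95, -0.134, 2.0907, 0.8092, 0.1509, -1.1696]} yaw 1.6908 tilt 0.03
```

>>> drive_tool(series=[{"dp": [0,0,-15],"dr": [0,0,0],"hand": 10},{"dp": [0,0,-35],"dr": [0,0,0],"hand": 10},{"dp": [0,0,-45],"dr": [0,0,0],"hand": 10},{"dp": [0,0,-45],"dr": [0,0,0],"hand": 10},{"dp": [0,0,0],"dr": [0,0,0],"hand": 10},{"dp": [0,0,0],"dr": [0,0,0],"hand": 10}])

```text
t: 5.8
ee_pos: [0.4549, 0.1899, 0.1439]
orientation: [-2.085, -2.35, 0.003]
wrist_force: [-0.6, -0.9, -2.8]
width: 0.195
```

```bash
python3 -c "
from h import *
s=st();p,d=imaging.grab_frame('wrist')
q,_=imaging.grab_frame('side')
cv2.imwrite('pics/w4.png',np.hstack([p[:,:420],cv2.resize(q[100:300,180:380],(380,420))[:,:380]]))
plan([.653-.0006,-.0874+.006,.145],1.684)"
```

```text
{'t': 5.8, 'ee_pos': [0.4549, 0.1899, 0.1439], 'wrist_force': [-0.6245, -0.8947, -2.7994], 'width': 0.1954, 'joint_pos': [-0.1978, 0.7097, -0.4721, 2.037, 0.6172, 0.5384, -0.9954]} yaw 1.6904 tilt 0.1
from [0.4544 0.1899 0.1433] yaw 1.691 N 7 total tool [-293.1  164.    -1.7] dyaw -0.007
[-42, 23, 0] 0.001
[-42, 23, 0] 0.001
[-42, 24, 0] 0.001
[-42, 24, 0] 0.001
[-42, 24, 0] 0.001
[-42, 24, 0] 0.001
[-42, 24, 0] 0.001
```

View pics/w4.png

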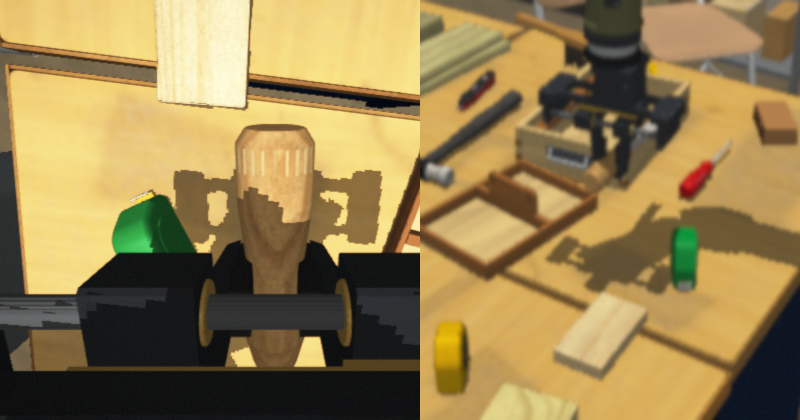

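```bash
python3 -c "
from h import *
s=st();p,d=imaging.grab_frame('wrist');K,T=cam('wrist',s);W=cloud(d,K,T)
for r in (135,150,170,190,210,230,250): print(r,W[r,275].round(4))
d2=imaging.grab_frame('scene')
cv2.imwrite('pics/s4.png',d2[0])
K,T=cam('scene');W=cloud(d2[1],K,T);m=(W[...,2]>.1)&(W[...,2]<.2)&(abs(W[...,0]-.46)<.04)&(W[...,1]<.15)&(W[...,1]>0.0)
print(m.sum()); q=W[m]
for y in np.arange(0,.15,.02):
  k=q[(q[:,1]>y)&(q[:,1]<y+.02)]
  if len(k)>3: print(y,np.median(k,0).round(3))
"
```

```text
{'t': 5.9, 'ee_pos': [0.4544, 0.1899, 0.1433], 'wrist_force': [0.1726, 0.6321, -1.9301], 'width': 0.1977, 'joint_pos': [-0.1985, 0.711, -0.4719, 2.0371, 0.617, 0.5386, -0.9952]} yaw 1.691 tilt 0.18
135 [0.4463 0.2492 0.1736]
150 [0.4469 0.2442 0.1753]
170 [0.4477 0.2374 0.1755]
190 [0.4485 0.2302 0.1753]
210 [0.4494 0.2229 0.1756]
230 [0.4504 0.2145 0.173 ]
250 [0.4514 0.2064 0.1729]
101
0.0 [0.475 0.012 0.14 ]
0.02 [0.471 0.03  0.143]
0.04 [0.47  0.049 0.145]
0.06 [0.469 0.067 0.146]
```

>>> drive_tool(series=[{"dp": [-30,16,0],"dr": [0,0,0],"hand": 10},{"dp": [-42,24,0],"dr": [0,0,0],"hand": 10},{"dp": [-42,24,0],"dr": [0,0,0],"hand": 10},{"dp": [-42,24,0],"dr": [0,0,0],"hand": 10},{"dp": [-42,24,0],"dr": [0,0,0],"hand": 10},{"dp": [-42,24,0],"dr": [0,0,0],"hand": 10},{"dp": [-32,18,0],"dr": [0,0,0.007],"hand": 10},{"dp": [-19,10,0],"dr": [0,0,0],"hand": 10},{"dp": [0,0,0],"dr": [0,0,0],"hand": 10},{"dp": [0,0,0],"dr": [0,0,0],"hand": 10}])

```text
t: 7.25
ee_pos: [0.6518, -0.0769, 0.144]
orientation: [-2.089, -2.344, 0.001]
wrist_force: [0.0, 0.2, -1.7]
width: 0.197
```

```bash
python3 -c "
from h import *
s=st();p,d=imaging.grab_frame('wrist');cv2.imwrite('pics/w5.png',p)
plan([.652,-.0795,.011],1.684)"
```

```text
{'t': 7.25, 'ee_pos': [0.6518, -0.0769, 0.144], 'wrist_force': [0.0365, 0.2422, -1.6862], 'width': 0.197, 'joint_pos': [0.3451, 0.898, -0.5825, 1.5308, 0.5831, 0.8936, -0.3223]} yaw 1.6858 tilt 0.13
from [ 0.652  -0.0766  0.1443] yaw 1.686 N 3 total tool [-3.000e+00 -1.000e-01  1.333e+02] dyaw -0.002
[-1, 0, 44] 0.001
[-1, 0, 44] 0.001
[-1, 0, 44] 0.001
```

View pics/w5.png

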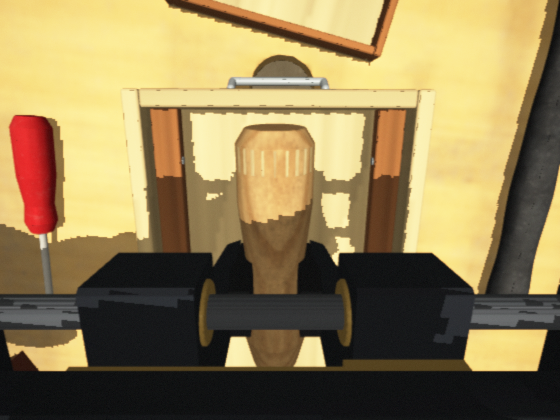

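>>> drive_tool(series=[{"dp": [-3,0,40],"dr": [0,0,0],"hand": 10},{"dp": [0,0,40],"dr": [0,0,0],"hand": 10},{"dp": [0,0,30],"dr": [0,0,0],"hand": 10},{"dp": [0,0,15],"dr": [0,0,0],"hand": 10},{"dp": [0,0,6],"dr": [0,0,0],"hand": 10},{"dp": [0,0,0],"dr": [0,0,0],"hand": 10},{"dp": [0,0,0],"dr": [0,0,0],"hand": 10}])

```text
t: 8.18
ee_pos: [0.6542, -0.0816, 0.015]
orientation: [2.091, 2.342, 0.002]
wrist_force: [0.2, -0.2, -1.9]
width: 0.2
```

>>> drive_tool(series=[{"dp": [0,0,3],"dr": [0,0,0],"hand": 10},{"dp": [0,0,0],"dr": [0,0,0],"hand": 10},{"dp": [0,0,0],"dr": [0,0,0],"hand": 25},{"dp": [0,0,0],"dr": [0,0,0],"hand": 45},{"dp": [0,0,0],"dr": [0,0,0],"hand": 50},{"dp": [0,0,0],"dr": [0,0,0],"hand": 50},{"dp": [0,0,-20],"dr": [0,0,0],"hand": 50},{"dp": [0,0,-45],"dr": [0,0,0],"hand": 50},{"dp": [0,0,-55],"dr": [0,0,0],"hand": 50},{"dp": [0,0,-55],"dr": [0,0,0],"hand": 50}])

```text
t: 9.43
ee_pos: [0.6533, -0.0815, 0.1889]
orientation: [2.092, 2.343, 0.001]
wrist_force: [0.9, 0.4, -0.1]
width: 0.565
```

```bash
python3 -c "
from h import *
s=st();plan([.61,-.13,.40],1.684)"
```

```text
{'t': 9.425, 'ee_pos': [0.6533, -0.0815, 0.1889], 'wrist_force': [0.9184, 0.3918, -0.1332], 'width': 0.5648, 'joint_pos': [0.3641, 0.8475, -0.6115, 1.4932, 0.5469, 0.9745, -0.2859]} yaw 1.6842 tilt 0.07
from [ 0.6533 -0.0815  0.1889] yaw 1.684 N 5 total tool [ -43.3  -48.2 -211.2] dyaw -0.0
[-9, -10, -42] 0.0
[-9, -10, -42] 0.0
[-9, -10, -42] 0.0
[-9, -10, -42] 0.0
[-9, -10, -42] 0.0
```

```bash
sed -i 's/dy=(yaw-y0+np.pi\/2)%np.pi-np.pi\/2 if yaw is not None else 0/dy=(yaw-y0+np.pi)%(2*np.pi)-np.pi if yaw is not None else 0/' h.py; python3 -c "
from h import *
s=st();p,d=imaging.grab_frame('wrist');cv2.imwrite('pics/w6.png',p)
plan([.6468,.1573,.16],-.14)"
```

```text
{'t': 9.425, 'ee_pos': [0.6533, -0.0815, 0.1889], 'wrist_force': [0.9184, 0.3918, -0.1332], 'width': 0.5648, 'joint_pos': [0.3641, 0.8475, -0.6115, 1.4932, 0.5469, 0.9745, -0.2859]} yaw 1.6842 tilt 0.07
from [ 0.6576 -0.0806  0.197 ] yaw 1.683 N 11 total tool [237.7  15.5  37. ] dyaw -1.823
[22, 1, 3] 0.166
[22, -2, 3] 0.166
[21, -6, 3] 0.166
[20, -9, 3] 0.166
[18, -12, 3] 0.166
[16, -15, 3] 0.166
[13, -17, 3] 0.166
[10, -19, 3] 0.166
[7, -21, 3] 0.166
[3, -21, 3] 0.166
[0, -22, 3] 0.166
```

View pics/w6.png

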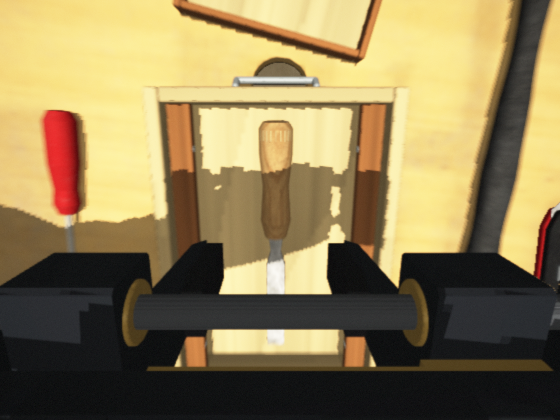

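The chisel lies centred on the box floor, handle end at row 122, inside the end wall at row 100. Now the till.

>>> drive_tool(series=[{"dp": [22,1,3],"dr": [0,0,0.166],"hand": 50},{"dp": [22,-2,3],"dr": [0,0,0.166],"hand": 50},{"dp": [21,-6,3],"dr": [0,0,0.166],"hand": 50},{"dp": [20,-9,3],"dr": [0,0,0.166],"hand": 50},{"dp": [18,-12,3],"dr": [0,0,0.166],"hand": 50},{"dp": [16,-15,3],"dr": [0,0,0.166],"hand": 50},{"dp": [13,-17,3],"dr": [0,0,0.166],"hand": 50},{"dp": [10,-19,3],"dr": [0,0,0.166],"hand": 50},{"dp": [7,-21,3],"dr": [0,0,0.166],"hand": 50},{"dp": [3,-21,3],"dr": [0,0,0.166],"hand": 50}])

```text
t: 10.72
ee_pos: [0.6439, 0.1372, 0.1568]
orientation: [-3.14, -0.03, -0.002]
wrist_force: [-0.3, -0.8, -0.1]
width: 0.568
```

>>> drive_tool(series=[{"dp": [0,-22,3],"dr": [0,0,0.166],"hand": 50},{"dp": [0,0,0],"dr": [0,0,0],"hand": 50},{"dp": [0,0,0],"dr": [0,0,0],"hand": 50}])

```text
t: 11.1
ee_pos: [0.6436, 0.1566, 0.1533]
orientation: [3.133, -0.22, 0.001]
wrist_force: [0.1, -0.6, 0.0]
width: 0.566
```

```bash
python3 -c "
from h import *
s=st();p,d=imaging.grab_frame('wrist');cv2.imwrite('pics/w7.png',p)
plan([.6468,.1573,.033],-.14)"
```

```text
{'t': 11.1, 'ee_pos': [0.6436, 0.1566, 0.1533], 'wrist_force': [0.0694, -0.5609, 0.0344], 'width': 0.5659, 'joint_pos': [-0.2735, 0.8359, -0.0674, 1.5231, 0.0721, 0.7846, -2.0807]} yaw -0.1401 tilt 0.05
from [0.6437 0.1561 0.1532] yaw -0.142 N 3 total tool [  2.8  -1.7 120.2] dyaw 0.002
[1, -1, 40] -0.001
[1, -1, 40] -0.001
[1, -1, 40] -0.001
```

View pics/w7.png

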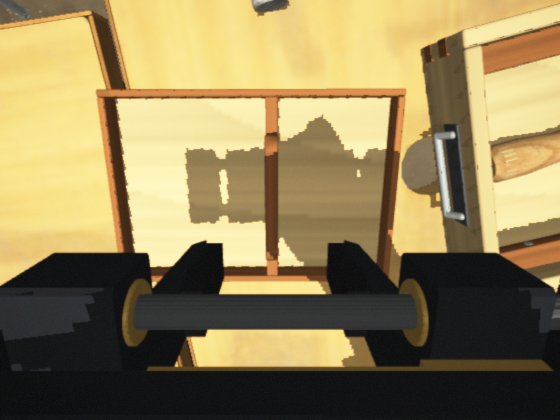

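>>> drive_tool(series=[{"dp": [3,-2,40],"dr": [0,0,0],"hand": 50},{"dp": [0,0,40],"dr": [0,0,0],"hand": 50},{"dp": [0,0,28],"dr": [0,0,0],"hand": 45},{"dp": [0,0,12],"dr": [0,0,0],"hand": 40},{"dp": [0,0,0],"dr": [0,0,0],"hand": 40},{"dp": [0,0,0],"dr": [0,0,0],"hand": 20},{"dp": [0,0,0],"dr": [0,0,0],"hand": 3},{"dp": [0,0,0],"dr": [0,0,0],"hand": 3},{"dp": [0,0,0],"dr": [0,0,0],"hand": 3},{"dp": [0,0,0],"dr": [0,0,0],"hand": 3}], grip_force=50)

```text
t: 12.4
ee_pos: [0.647, 0.1594, 0.0334]
orientation: [-3.134, 0.223, -0.001]
wrist_force: [-0.6, 0.1, 5.7]
width: 0.106
```

>>> drive_tool(series=[{"dp": [0,0,0],"dr": [0,0,0],"hand": 3},{"dp": [0,0,0],"dr": [0,0,0],"hand": 3},{"dp": [0,0,-10],"dr": [0,0,0],"hand": 3},{"dp": [0,0,-30],"dr": [0,0,0],"hand": 3},{"dp": [0,0,-40],"dr": [0,0,0],"hand": 3},{"dp": [0,0,-40],"dr": [0,0,0],"hand": 3},{"dp": [0,0,0],"dr": [0,0,0],"hand": 3},{"dp": [0,0,0],"dr": [0,0,0],"hand": 3}])

```text
t: 13.4
ee_pos: [0.6454, 0.159, 0.1515]
orientation: [3.133, -0.223, -0.004]
wrist_force: [-1.0, -0.6, -2.3]
width: 0.11
```

```bash
python3 -c "
from h import *
s=st();p,d=imaging.grab_frame('wrist');cv2.imwrite('pics/w8.png',p)
K,T=cam('wrist',s);W=cloud(d,K,T)
M=R.from_rotvec(s['orientation']).as_matrix();Q=(W-s['ee_pos'])@M
np.savez('w8.npz',d=d,o=s['orientation'],p=s['ee_pos'])
m=(Q[...,2]>-.02)&(Q[...,2]<.06)&(d<.3)&(d>0)
print(m.sum());
for uv in [(100,95),(402,92),(180,95),(330,92),(120,200),(388,200),(180,180),(340,150)]: print(uv,Q[uv[1],uv[0]].round(4))
"
```

```text
{'t': 13.4, 'ee_pos': [0.6454, 0.159, 0.1515], 'wrist_force': [-1.0242, -0.6282, -2.3397], 'width': 0.1096, 'joint_pos': [-0.2757, 0.8425, -0.0678, 1.5128, 0.0711, 0.7914, -2.0839]} yaw -0.1421 tilt 0.15
99281
(100, 95) [ 0.0767 -0.0862  0.0267]
(402, 92) [0.0779 0.0649 0.0272]
(180, 95) [ 0.0766 -0.0459  0.0256]
(330, 92) [0.078  0.029  0.0279]
(120, 200) [ 0.0225 -0.083   0.027 ]
(388, 200) [0.0219 0.0632 0.0283]
(180, 180) [ 0.0335 -0.0495  0.0267]
(340, 150) [0.0492 0.0354 0.0275]
```

View pics/w8.png

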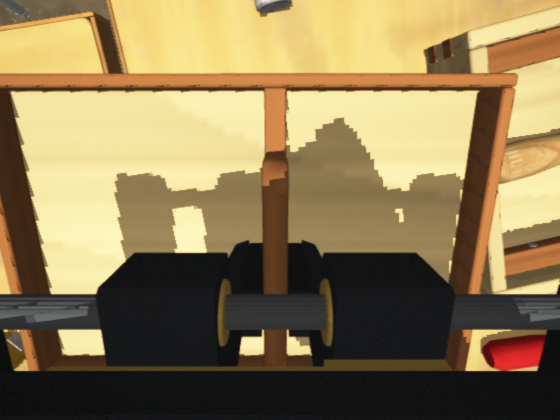

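```bash
python3 -c "
from h import *
z=np.load('w8.npz');s=dict(orientation=z['o'],ee_pos=z['p']);d=z['d'];K,T=cam('wrist',s);W=cloud(d,K,T)
M=R.from_rotvec(s['orientation']).as_matrix();Q=(W-s['ee_pos'])@M
for r in (150,200):
  k=[(u,Q[r,u].round(4).tolist()) for u in range(560) if abs(Q[r,u,2]-.0075)<.004]
  print(r,k[0],k[-1])
for c in (60,150,200,350,420,480):
  k=[(v,Q[v,c].round(4).tolist()) for v in range(240) if abs(Q[v,c,2]-.0075)<.004]
  print(c,k[0],k[-1]) if k else 0
m=(abs(Q[...,2]-.0075)<.004)&(d>0); m[240:]=0
print(cv2.fitLine(Q[m&(Q[...,0]>.072)][:,:2].astype(np.float32),cv2.DIST_HUBER,0,.01,.01).ravel())
"
```

```text
150 (264, [0.0511, -0.0038, 0.0077]) (504, [0.0509, 0.1081, 0.0083])
200 (0, [0.0272, -0.1322, 0.0083]) (495, [0.0269, 0.1081, 0.0083])
60 (74, [0.0841, -0.0921, 0.0064]) (88, [0.0786, -0.0952, 0.0099])
150 (74, [0.0842, -0.0533, 0.0074]) (88, [0.0787, -0.0552, 0.0111])
200 (74, [0.0842, -0.0316, 0.0079]) (87, [0.0789, -0.0321, 0.0089])
350 (73, [0.0845, 0.0342, 0.0078]) (87, [0.0788, 0.0347, 0.0086])
420 (73, [0.0846, 0.0655, 0.0093]) (87, [0.0787, 0.0656, 0.008])
480 (73, [0.0846, 0.0918, 0.0089]) (239, [0.0076, 0.1025, 0.006])
[ 0.00422544 -0.99999106  0.08097627 -0.0021556 ]
```

```bash
python3 -c "
from h import *
plan([.6604,-.1574,.155],.1134)"
```

```text
from [0.6451 0.1589 0.1508] yaw -0.142 N 6 total tool [ 59.9 311.   -3.9] dyaw 0.255
[10, 52, -1] -0.043
[8, 52, -1] -0.043
[6, 52, -1] -0.043
[3, 53, -1] -0.043
[1, 53, -1] -0.043
[-1, 53, -1] -0.043
```

>>> drive_tool(series=[{"dp": [4,20,-1],"dr": [0,0,-0.015],"hand": 3},{"dp": [8,40,-1],"dr": [0,0,-0.035],"hand": 3},{"dp": [7,45,-1],"dr": [0,0,-0.04],"hand": 3},{"dp": [5,45,-1],"dr": [0,0,-0.04],"hand": 3},{"dp": [3,45,0],"dr": [0,0,-0.04],"hand": 3},{"dp": [1,45,0],"dr": [0,0,-0.04],"hand": 3},{"dp": [0,40,0],"dr": [0,0,-0.03],"hand": 3},{"dp": [-1,25,0],"dr": [0,0,-0.015],"hand": 3},{"dp": [0,10,0],"dr": [0,0,0],"hand": 3},{"dp": [0,0,0],"dr": [0,0,0],"hand": 3}])

```text
t: 14.7
ee_pos: [0.6655, -0.1569, 0.1555]
orientation: [-3.136, -0.176, 0.003]
wrist_force: [0.3, 0.8, -2.9]
width: 0.109
```

>>> drive_tool(series=[{"dp": [0,0,0],"dr": [0,0,0],"hand": 3},{"dp": [0,0,0],"dr": [0,0,0],"hand": 3}])

```text
t: 14.95
ee_pos: [0.6663, -0.1552, 0.1567]
orientation: [-3.135, -0.181, -0.0]
wrist_force: [1.0, 0.4, -1.9]
width: 0.108
```

```bash
python3 -c "
from h import *
s=st();p,d=imaging.grab_frame('wrist');cv2.imwrite('pics/w9.png',p)
np.savez('w9.npz',d=d,o=s['orientation'],p=s['ee_pos'])
K,T=cam('wrist',s);W=cloud(d,K,T);M=R.from_rotvec(s['orientation']).as_matrix();Q=(W-s['ee_pos'])@M
m=(abs(W[...,2]-.064)<.004)&(d>0);m[240:]=0
q=Q[m&(Q[...,0]>.085)&(Q[...,0]<.12)&(abs(Q[...,1])<.11)]
print(len(q),q.min(0).round(4),q.max(0).round(4),cv2.fitLine(q[:,:2].astype(np.float32),cv2.DIST_HUBER,0,.01,.01).ravel().round(4))
e=W[m&(Q[...,1]<-.1)];f=W[m&(Q[...,1]>.1)];print(len(e),len(f))
for q in(Q[m&(Q[...,1]<-.1)],Q[m&(Q[...,1]>.1)]):
  if len(q): print(np.percentile(q,[2,98],axis=0).round(4).tolist())
plan([.6604,-.1574,.095],.1134)"
```

```text
{'t': 14.95, 'ee_pos': [0.6663, -0.1552, 0.1567], 'wrist_force': [0.984, 0.3743, -1.917], 'width': 0.1083, 'joint_pos': [0.2594, 0.8642, -0.1945, 1.4402, 0.1946, 0.8562, -1.452]} yaw 0.1151 tilt 0.05
2115 [ 0.0942 -0.1099  0.0895] [0.0995 0.1099 0.0959] [ 0.0016 -1.      0.0964 -0.0065]
722 299
[[0.0946, -0.1607, 0.0913], [0.0994, -0.1017, 0.0949]]
[[0.0856, 0.1008, 0.091], [0.0977, 0.1983, 0.0964]]
from [ 0.6662 -0.1556  0.1568] yaw 0.115 N 2 total tool [-6.   1.1 61.8] dyaw -0.001
[-3, 1, 31] 0.001
[-3, 1, 31] 0.001
```

View pics/w9.png

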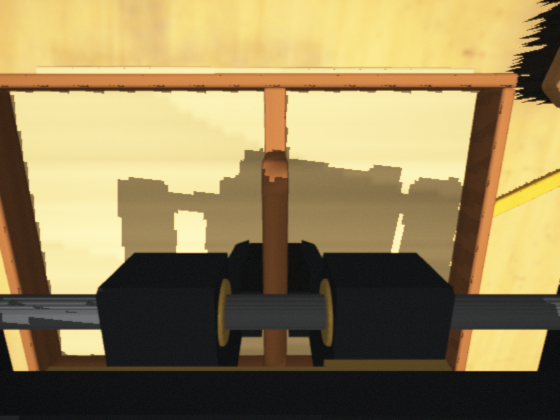

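```bash
python3 -c "
from h import *
z=np.load('w9.npz');s=dict(orientation=z['o'],ee_pos=z['p']);d=z['d'];K,T=cam('wrist',s);W=cloud(d,K,T)
M=R.from_rotvec(s['orientation']).as_matrix();Q=(W-s['ee_pos'])@M
for r in (68,69,70):
  k=[u for u in range(560) if abs(W[r,u,2]-.064)<.004];print(r,k[0],Q[r,k[0]].round(4),k[-1],Q[r,k[-1]].round(4))
"
```

```text
68 35 [ 0.098  -0.1616  0.0931] 472 [0.0976 0.1349 0.0931]
69 35 [ 0.0973 -0.1617  0.0931] 474 [0.0969 0.136  0.0925]
70 35 [ 0.0967 -0.162   0.0933] 474 [0.0964 0.1368 0.0938]
```

>>> drive_tool(series=[{"dp": [-3,1,10],"dr": [0,0,0],"hand": 3},{"dp": [-2.5,1,15],"dr": [0,0,0.001],"hand": 3},{"dp": [0,0,0],"dr": [0,0,0],"hand": 3},{"dp": [0,0,0],"dr": [0,0,0],"hand": 3},{"dp": [0,0,0],"dr": [0,0,0],"hand": 3}])

```text
t: 15.62
ee_pos: [0.6613, -0.1598, 0.1321]
orientation: [3.137, 0.176, 0.002]
wrist_force: [0.5, 0.5, -1.8]
width: 0.105
```

```bash
python3 -c "
from h import *
s=st();p,d=imaging.grab_frame('wrist');cv2.imwrite('pics/w10.png',p)
K,T=cam('wrist',s);W=cloud(d,K,T)
M=R.from_rotvec(s['orientation']).as_matrix();Q=(W-s['ee_pos'])@M
for r in range(60,74,2):
  k=[u for u in range(560) if abs(W[r,u,2]-.064)<.004 and abs(Q[r,u,1])<.18]
  if k:print(r,k[0],Q[r,k[0]].round(4),k[-1],Q[r,k[-1]].round(4))
"
```

```text
{'t': 15.625, 'ee_pos': [0.6613, -0.1598, 0.1321], 'wrist_force': [0.4954, 0.4513, -1.827], 'width': 0.1054, 'joint_pos': [0.2645, 0.8887, -0.1882, 1.471, 0.2038, 0.8, -1.4568]} yaw 0.1118 tilt 0.06
60 0 [ 0.0991 -0.165   0.0682] 491 [0.0987 0.1316 0.0679]
62 0 [ 0.0979 -0.1648  0.0676] 490 [0.0977 0.1318 0.069 ]
64 0 [ 0.097  -0.166   0.0688] 490 [0.0965 0.1316 0.0683]
66 0 [ 0.0958 -0.1657  0.0682] 490 [0.0954 0.1318 0.0683]
68 0 [ 0.0944 -0.1648  0.0666] 489 [0.0943 0.1317 0.0688]
70 0 [ 0.0934 -0.1657  0.0676] 489 [0.0932 0.1319 0.0689]
72 4 [ 0.0926 -0.1657  0.0704] 486 [0.0922 0.1312 0.0704]
```

View pics/w10.png

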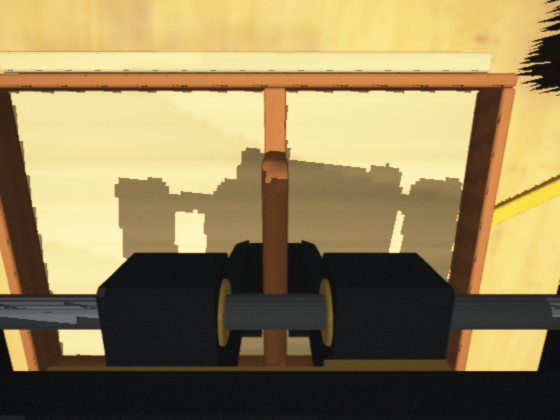

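>>> drive_tool(series=[{"dp": [0,-1,15],"dr": [0,0,0],"hand": 3},{"dp": [0,0,15],"dr": [0,0,0],"hand": 3},{"dp": [0,0,10],"dr": [0,0,0],"hand": 3},{"dp": [0,0,7],"dr": [0,0,0],"hand": 3},{"dp": [0,0,0],"dr": [0,0,0],"hand": 3},{"dp": [0,0,0],"dr": [0,0,0],"hand": 3}])

```text
t: 16.42
ee_pos: [0.6611, -0.1589, 0.0851]
orientation: [3.136, 0.175, 0.001]
wrist_force: [-1.5, 0.7, -1.7]
width: 0.112
```

```bash
python3 -c "
from h import *
s=st();p,d=imaging.grab_frame('wrist');cv2.imwrite('pics/w11.png',p)"
```

```text
{'t': 16.425, 'ee_pos': [0.6611, -0.1589, 0.0851], 'wrist_force': [-1.5067, 0.6892, -1.7042], 'width': 0.1122, 'joint_pos': [0.2573, 0.9496, -0.1759, 1.494, 0.2185, 0.7164, -1.4707]} yaw 0.1117 tilt 0.05
```

View pics/w11.png

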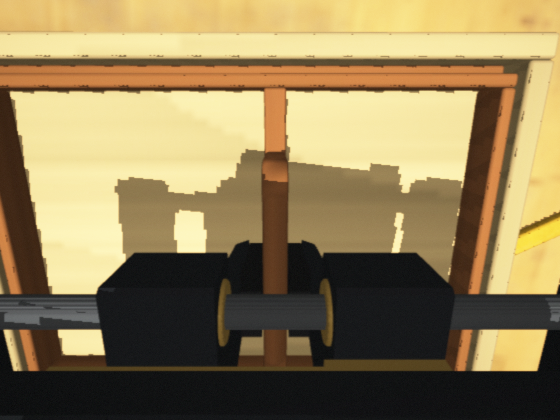

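>>> drive_tool(series=[{"dp": [0,0,3],"dr": [0,0,0],"hand": 3},{"dp": [0,0,2],"dr": [0,0,0],"hand": 3},{"dp": [0,0,1],"dr": [0,0,0],"hand": 3},{"dp": [0,0,0],"dr": [0,0,0],"hand": 3}])

```text
t: 16.98
ee_pos: [0.6607, -0.1588, 0.0794]
orientation: [3.137, 0.175, 0.0]
wrist_force: [-2.4, -0.3, 4.1]
width: 0.108
```

Contact on the runners at the expected height. Release and look.

>>> drive_tool(series=[{"dp": [0,0,0],"dr": [0,0,0],"hand": 20},{"dp": [0,0,0],"dr": [0,0,0],"hand": 35},{"dp": [0,0,0],"dr": [0,0,0],"hand": 40},{"dp": [0,0,-20],"dr": [0,0,0],"hand": 40},{"dp": [0,0,-40],"dr": [0,0,0],"hand": 60},{"dp": [0,0,-55],"dr": [0,0,0],"hand": 80},{"dp": [0,0,-55],"dr": [0,0,0],"hand": 80},{"dp": [0,0,-55],"dr": [0,0,0],"hand": 80},{"dp": [0,0,0],"dr": [0,0,0],"hand": 80},{"dp": [0,0,0],"dr": [0,0,0],"hand": 80}])

```text
t: 18.23
ee_pos: [0.6603, -0.1588, 0.3042]
orientation: [3.136, 0.176, 0.0]
wrist_force: [-0.1, -0.8, -0.9]
width: 0.908
```

```bash
cat >> h.py <<'E'
def tillpose(name):
    s=st();p,d=imaging.grab_frame('wrist');cv2.imwrite(f'pics/{name}.png',p);np.savez(name+'.npz',d=d,o=s['orientation'],p=s['ee_pos'])
    K,T=cam('wrist',s);W=cloud(d,K,T);return s,p,d,W
E
python3 -c "
from h import *
s,p,d,W=tillpose('w12')
C=np.array([.659,-.142]);a=.1134;U=(W[...,:2]-C)@np.array([[np.cos(a),-np.sin(a)],[np.sin(a),np.cos(a)]])
ok=d>0
top=ok&(abs(W[...,2]-.064)<.003)&(abs(U[...,0])<.12)&(abs(U[...,1])<.17)&((abs(U[...,0])>.09)|(abs(U[...,1])>.13));print('boxtop',np.percentile(U[top],[1,99],axis=0).round(4))
fl=ok&(abs(W[...,2]-.052)<.006)&(abs(U[...,0])<.075)&(abs(U[...,1])<.11)&(abs(U[...,1]+.016)>.01)
q=np.c_[U[fl],np.ones(fl.sum())];c=np.linalg.lstsq(q,W[fl][:,2],rcond=None)[0];print('floor plane',c.round(4))
rim=ok&(abs(W[...,2]-.072)<.0035)&(abs(U[...,0])<.095)&(abs(U[...,1])<.135);rim&=(abs(U[...,0])>.07);print('rim',np.percentile(U[rim],[1,99],axis=0).round(4),rim.sum())
"
```

```text
{'t': 18.225, 'ee_pos': [0.6603, -0.1588, 0.3042], 'wrist_force': [-0.0748, -0.7572, -0.8881], 'width': 0.9081, 'joint_pos': [0.273, 0.7098, -0.2144, 1.2955, 0.1526, 1.1519, -1.4121]} yaw 0.1119 tilt 0.02
boxtop [[-0.1015 -0.1492]
 [ 0.1039  0.1485]]
floor plane [ 0.0016 -0.0004  0.0522]
rim [[-0.0824 -0.1227]
 [ 0.0845  0.1195]] 2570
```

View pics/w12.png

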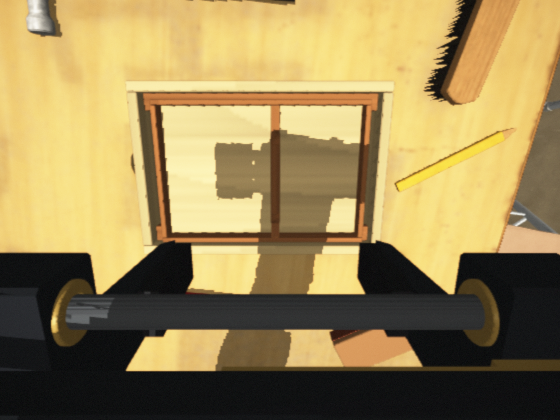

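```bash
python3 -c "
from h import *
plan([.413,-.333,.16],2.138)"
```

```text
from [ 0.6599 -0.1587  0.3031] yaw 0.112 N 12 total tool [-264.5  145.7  143.5] dyaw 2.026
[-22, 12, 12] -0.169
[-24, 8, 12] -0.169
[-25, 4, 12] -0.169
[-25, 0, 12] -0.169
[-25, -4, 12] -0.169
[-24, -8, 12] -0.169
[-22, -12, 12] -0.169
[-20, -16, 12] -0.169
[-17, -19, 12] -0.169
[-13, -21, 12] -0.169
[-9, -23, 12] -0.169
[-5, -25, 12] -0.169
```

>>> drive_tool(series=[{"dp": [-22,12,0],"dr": [0,0,-0.169],"hand": 84},{"dp": [-24,8,0],"dr": [0,0,-0.169],"hand": 84},{"dp": [-25,4,12],"dr": [0,0,-0.169],"hand": 84},{"dp": [-25,0,12],"dr": [0,0,-0.169],"hand": 84},{"dp": [-25,-4,12],"dr": [0,0,-0.169],"hand": 84},{"dp": [-24,-8,12],"dr": [0,0,-0.169],"hand": 84},{"dp": [-22,-12,12],"dr": [0,0,-0.169],"hand": 84},{"dp": [-20,-16,12],"dr": [0,0,-0.169],"hand": 84},{"dp": [-17,-19,12],"dr": [0,0,-0.169],"hand": 84},{"dp": [-13,-21,12],"dr": [0,0,-0.169],"hand": 84}])

```text
t: 19.52
ee_pos: [0.4535, -0.3051, 0.206]
orientation: [-1.941, -2.466, 0.001]
wrist_force: [-0.3, -0.8, -0.2]
width: 0.958
```

>>> drive_tool(series=[{"dp": [-9,-23,20],"dr": [0,0,-0.169],"hand": 84},{"dp": [-5,-25,20],"dr": [0,0,-0.169],"hand": 84},{"dp": [0,0,0],"dr": [0,0,0],"hand": 84},{"dp": [0,0,0],"dr": [0,0,0],"hand": 84}])

```text
t: 20.02
ee_pos: [0.4152, -0.3325, 0.168]
orientation: [1.511, 2.754, 0.003]
wrist_force: [0.4, 0.9, -0.5]
width: 0.953
```

```bash
python3 -c "
from h import *
s,p,d,W=tillpose('w13')
m=((W[...,2]>.025)&(W[...,2]<.045)&(d>0)).astype(np.uint8)
N,L,S,C=cv2.connectedComponentsWithStats(m)
for i in range(1,N):
  if S[i,4]>300:
    q=W[L==i];print(S[i,4],C[i].round(),cv2.minAreaRect(q[:,:2].astype(np.float32)),q[:,2].max())
plan([.413,-.333,.006],2.138)"
```

```text
{'t': 20.025, 'ee_pos': [0.4152, -0.3325, 0.168], 'wrist_force': [0.4103, 0.8709, -0.4505], 'width': 0.9532, 'joint_pos': [1.0124, 0.7577, -0.7179, 1.9007, 0.7146, 0.7582, 0.4526]} yaw 2.1381 tilt 0.1
3215 [500. 165.] ((0.5625874996185303, -0.2108508050441742), (0.0032590904738754034, 0.18773169815540314), 6.202859878540039) 0.0449972527185154
8105 [270. 193.] ((0.41186782717704773, -0.33794599771499634), (0.06005898490548134, 0.10976586490869522), 32.39525604248047) 0.03468019302715242
from [ 0.4157 -0.3324  0.1684] yaw 2.139 N 3 total tool [  1.1  -2.9 162.3] dyaw -0.001
[0, -1, 54] 0.0
[0, -1, 54] 0.0
[0, -1, 54] 0.0
```

View pics/w13.png

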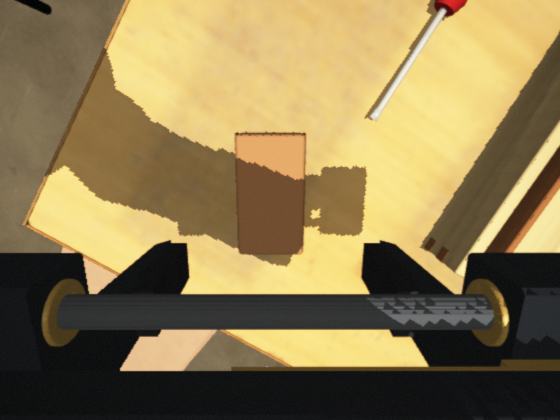

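>>> drive_tool(series=[{"dp": [-3,-6,45],"dr": [0,0,0],"hand": 86},{"dp": [0,0,50],"dr": [0,0,0],"hand": 86},{"dp": [0,0,40],"dr": [0,0,0],"hand": 86},{"dp": [0,0,20],"dr": [0,0,0],"hand": 86},{"dp": [0,0,5],"dr": [0,0,0],"hand": 86},{"dp": [0,0,0],"dr": [0,0,0],"hand": 86},{"dp": [0,0,0],"dr": [0,0,0],"hand": 50},{"dp": [0,0,0],"dr": [0,0,0],"hand": 50},{"dp": [0,0,0],"dr": [0,0,0],"hand": 50},{"dp": [0,0,0],"dr": [0,0,0],"hand": 50}], grip_force=25)

```text
t: 21.32
ee_pos: [0.411, -0.3395, 0.0083]
orientation: [1.508, 2.754, 0.0]
wrist_force: [0.3, -0.3, 5.6]
width: 0.68
```

>>> drive_tool(series=[{"dp": [0,0,0],"dr": [0,0,0],"hand": 50},{"dp": [0,0,-20],"dr": [0,0,0],"hand": 50},{"dp": [0,0,-50],"dr": [0,0,0],"hand": 50},{"dp": [0,0,-50],"dr": [0,0,0],"hand": 50},{"dp": [0,0,-50],"dr": [0,0,0],"hand": 50},{"dp": [0,0,0],"dr": [0,0,0],"hand": 50},{"dp": [0,0,0],"dr": [0,0,0],"hand": 50}])

```text
t: 22.2
ee_pos: [0.4095, -0.3394, 0.177]
orientation: [-1.509, -2.754, 0.001]
wrist_force: [-0.3, 0.6, -1.3]
width: 0.679
```

```bash
python3 -c "
from h import *
s,p,d,W=tillpose('w14')
M=R.from_rotvec(s['orientation']).as_matrix();Q=(W-s['ee_pos'])@M
m=(d>0)&(Q[...,2]<.0)&(Q[...,2]>-.04)&(abs(Q[...,1])<.035)&(Q[...,0]>.0);m[240:]=0
q=Q[m];print(m.sum(),np.percentile(q,[1,99],axis=0).round(4))
C=np.array([.660,-.1435]);a=.1134;t=C+np.array([[np.cos(a),-np.sin(a)],[np.sin(a),np.cos(a)]])@[0,.053];print(t)
plan([t[0],t[1],.17],1.684)"
```

```text
{'t': 22.2, 'ee_pos': [0.4095, -0.3394, 0.177], 'wrist_force': [-0.3316, 0.613, -1.3116], 'width': 0.6787, 'joint_pos': [1.0345, 0.7462, -0.7295, 1.8915, 0.6995, 0.7805, 0.4825]} yaw 2.1393 tilt 0.1
15005 [[ 0.0197 -0.0307 -0.0253]
 [ 0.0561  0.0273 -0.0059]]
[ 0.65400267 -0.09084041]
from [ 0.4093 -0.3391  0.1764] yaw 2.14 N 7 total tool [ 77.3 339.9   6. ] dyaw -0.456
[11, 49, 1] 0.065
[14, 48, 1] 0.065
[17, 47, 1] 0.065
[20, 45, 1] 0.065
[23, 44, 1] 0.065
[26, 42, 1] 0.065
[29, 41, 1] 0.065
```

View pics/w14.png

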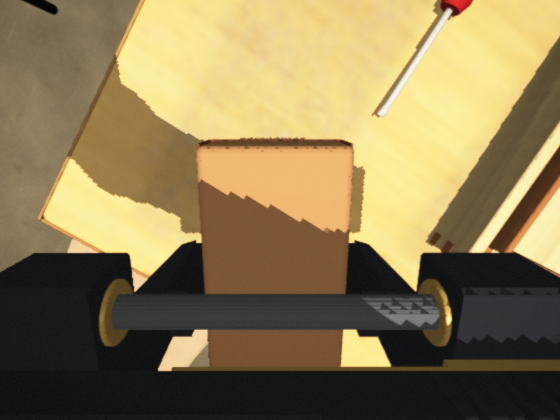

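>>> drive_tool(series=[{"dp": [6,25,0],"dr": [0,0,0.03],"hand": 50},{"dp": [12,45,0],"dr": [0,0,0.06],"hand": 50},{"dp": [14,45,0],"dr": [0,0,0.06],"hand": 50},{"dp": [17,45,0],"dr": [0,0,0.065],"hand": 50},{"dp": [20,45,1],"dr": [0,0,0.065],"hand": 50},{"dp": [23,43,1],"dr": [0,0,0.065],"hand": 50},{"dp": [25,40,1],"dr": [0,0,0.06],"hand": 50},{"dp": [20,26,1],"dr": [0,0,0.05],"hand": 50},{"dp": [0,0,0],"dr": [0,0,0],"hand": 50},{"dp": [0,0,0],"dr": [0,0,0],"hand": 50}])

```text
t: 23.5
ee_pos: [0.6528, -0.0955, 0.1719]
orientation: [-2.09, -2.343, 0.006]
wrist_force: [-0.1, -0.5, -0.9]
width: 0.677
```

```bash
python3 -c "
from h import *
s,p,d,W=tillpose('w15')
plan([.654,-.0908,.10],1.684)"
```

```text
{'t': 23.5, 'ee_pos': [0.6528, -0.0955, 0.1719], 'wrist_force': [-0.1052, -0.519, -0.8903], 'width': 0.6766, 'joint_pos': [0.3625, 0.8632, -0.5673, 1.4984, 0.5315, 0.9411, -0.2511]} yaw 1.685 tilt 0.23
from [ 0.6528 -0.0962  0.1723] yaw 1.684 N 2 total tool [ 5.4  2.  72.3] dyaw 0.0
[3, 1, 36] -0.0
[3, 1, 36] -0.0
```

View pics/w15.png

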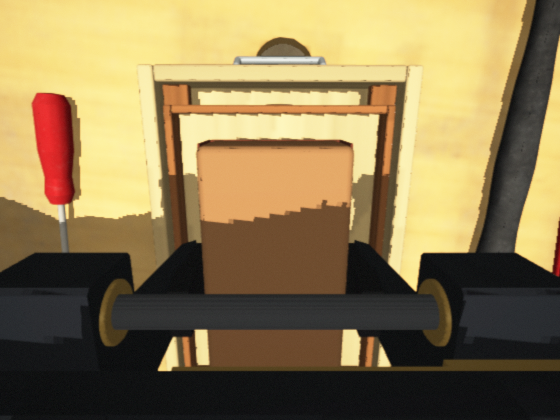

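```bash
python3 -c "
from h import *
z=np.load('w15.npz');s=dict(orientation=z['o'],ee_pos=z['p']);d=z['d'];K,T=cam('wrist',s);W=cloud(d,K,T)
M=R.from_rotvec(s['orientation']).as_matrix();Q=(W-s['ee_pos'])@M
for r in range(64,150,4): print(r,W[r,275].round(4),Q[r,275].round(4))
r=200
for u in list(range(140,200,5))+list(range(360,410,5)): print(u,Q[r,u].round(4),W[r,u,2].round(3))
"
```

```text
64 [0.64   0.0062 0.0613] [ 0.1026 -0.0008  0.1105]
68 [0.6403 0.0029 0.0654] [ 0.0994 -0.0008  0.1064]
72 [6.406e-01 5.000e-04 6.350e-02] [ 0.0969 -0.0008  0.1083]
76 [ 0.6409 -0.0023  0.0647] [ 0.0941 -0.0008  0.1071]
80 [ 0.6412 -0.0049  0.064 ] [ 0.0914 -0.0008  0.1078]
84 [ 0.6413 -0.0059  0.0436] [ 0.0905 -0.0008  0.1282]
88 [ 0.6412 -0.006   0.007 ] [ 0.0904 -0.0007  0.1648]
92 [ 0.6416 -0.0094  0.0067] [ 0.0871 -0.0007  0.1651]
96 [ 0.642  -0.0128  0.0068] [ 0.0836 -0.0007  0.165 ]
100 [ 0.6424 -0.0162  0.0075] [ 0.0802 -0.0007  0.1643]
104 [ 0.6429 -0.0203  0.0278] [ 0.076  -0.0007  0.144 ]
108 [ 0.6435 -0.0245  0.0726] [ 0.0717 -0.0008  0.0992]
112 [ 0.6438 -0.0273  0.0723] [ 0.069  -0.0008  0.0995]
116 [ 0.644  -0.03    0.0529] [ 0.0662 -0.0008  0.119 ]
120 [ 0.6444 -0.033   0.0523] [ 0.0632 -0.0008  0.1195]
124 [ 0.6447 -0.036   0.0536] [ 0.0602 -0.0008  0.1183]
128 [ 0.6451 -0.0391  0.0531] [ 0.0571 -0.0008  0.1187]
132 [ 0.6454 -0.0422  0.0519] [ 0.054  -0.0008  0.1199]
136 [ 0.6458 -0.0452  0.0524] [ 0.0509 -0.0008  0.1195]
140 [ 0.6455 -0.0407  0.1634] [ 0.0554 -0.001
[... 196 characters left out ...]
50 [ 0.0015 -0.1009  0.1085] 0.064
155 [ 0.0019 -0.0963  0.1069] 0.065
160 [ 0.0013 -0.0931  0.109 ] 0.063
165 [ 0.0008 -0.0899  0.1113] 0.061
170 [ 0.0032 -0.0826  0.1015] 0.071
175 [ 0.0034 -0.0785  0.1007] 0.072
180 [ 0.0018 -0.0765  0.107 ] 0.065
185 [-0.0013 -0.076   0.1195] 0.053
190 [-0.0014 -0.0719  0.1197] 0.052
195 [-0.0014 -0.0677  0.1197] 0.053
360 [-0.0016  0.0702  0.1197] 0.052
365 [-0.0016  0.0742  0.1193] 0.052
370 [-0.0017  0.0786  0.1198] 0.052
375 [0.001  0.0794 0.1093] 0.062
380 [0.0033 0.0804 0.1   ] 0.072
385 [0.0032 0.0843 0.1003] 0.071
390 [-0.0006  0.0936  0.1152] 0.056
395 [0.0014 0.0948 0.1075] 0.064
400 [0.0015 0.0986 0.107 ] 0.065
405 [0.0019 0.102  0.1056] 0.066
```

>>> drive_tool(series=[{"dp": [2,2,30],"dr": [0,0,0],"hand": 50},{"dp": [0,0,35],"dr": [0,0,0],"hand": 50},{"dp": [0,0,25],"dr": [0,0,0],"hand": 50},{"dp": [0,0,12],"dr": [0,0,0],"hand": 50},{"dp": [0,0,5],"dr": [0,0,0],"hand": 50},{"dp": [0,0,0],"dr": [0,0,0],"hand": 50},{"dp": [0,0,0],"dr": [0,0,0],"hand": 50}])

```text
t: 24.42
ee_pos: [0.6567, -0.0923, 0.0678]
orientation: [2.091, 2.343, 0.002]
wrist_force: [-0.6, -0.1, -1.0]
width: 0.676
```

>>> drive_tool(series=[{"dp": [0,0,4],"dr": [0,0,0],"hand": 50},{"dp": [0,0,3],"dr": [0,0,0],"hand": 50},{"dp": [0,0,0],"dr": [0,0,0],"hand": 50},{"dp": [0,0,0],"dr": [0,0,0],"hand": 50}])

```text
t: 24.92
ee_pos: [0.6562, -0.0922, 0.0603]
orientation: [2.091, 2.344, 0.0]
wrist_force: [-1.0, 0.2, 5.5]
width: 0.68
```

>>> drive_tool(series=[{"dp": [0,0,0],"dr": [0,0,0],"hand": 64},{"dp": [0,0,0],"dr": [0,0,0],"hand": 74},{"dp": [0,0,0],"dr": [0,0,0],"hand": 76},{"dp": [0,0,-15],"dr": [0,0,0],"hand": 76},{"dp": [0,0,-40],"dr": [0,0,0],"hand": 76},{"dp": [0,0,-55],"dr": [0,0,0],"hand": 76},{"dp": [0,0,-55],"dr": [0,0,0],"hand": 76},{"dp": [0,0,0],"dr": [0,0,0],"hand": 76}])

```text
t: 25.92
ee_pos: [0.6593, -0.0914, 0.2311]
orientation: [2.086, 2.338, 0.012]
wrist_force: [-0.0, 0.4, 0.1]
width: 0.859
```

```bash
python3 -c "
from h import *
s,p,d,W=tillpose('w16')
plan([.503,.479,.26],2.17)
plan([.503,.479,.26],2.17-np.pi)"
```

```text
{'t': 25.925, 'ee_pos': [0.6593, -0.0914, 0.2311], 'wrist_force': [-0.0273, 0.4074, 0.1249], 'width': 0.8594, 'joint_pos': [0.3701, 0.8012, -0.6003, 1.4384, 0.4899, 1.0416, -0.2188]} yaw 1.6845 tilt 0.64
from [ 0.6574 -0.092   0.228 ] yaw 1.685 N 11 total tool [584.8 -88.3 -33. ] dyaw 0.485
[53, -8, -3] -0.044
[53, -6, -3] -0.044
[54, -3, -3] -0.044
[54, -1, -3] -0.044
[54, 1, -3] -0.044
[54, 4, -3] -0.044
[53, 6, -3] -0.044
[53, 8, -3] -0.044
[53, 11, -3] -0.044
[52, 13, -3] -0.044
[52, 15, -3] -0.044
from [ 0.6574 -0.092   0.228 ] yaw 1.685 N 16 total tool [584.8 -88.3 -33. ] dyaw -2.656
[37, -6, -2] 0.166
[35, -11, -2] 0.166
[33, -17, -2] 0.166
[29, -22, -2] 0.166
[25, -27, -2] 0.166
[21, -31, -2] 0.166
[15, -34, -2] 0.166
[9, -36, -2] 0.166
[3, -37, -2] 0.166
[-3, -37, -2] 0.166
[-9, -36, -2] 0.166
[-15, -34, -2] 0.166
[-20, -31, -2] 0.166
[-25, -27, -2] 0.166
[-29, -23, -2] 0.166
[-32, -18, -2] 0.166
```

View pics/w16.png

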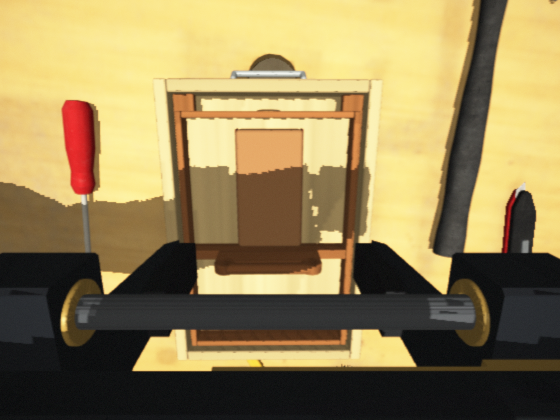

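>>> drive_tool(series=[{"dp": [25,-4,-3],"dr": [0,0,-0.02],"hand": 76},{"dp": [50,-7,-3],"dr": [0,0,-0.044],"hand": 76},{"dp": [53,-5,-3],"dr": [0,0,-0.044],"hand": 76},{"dp": [53,-3,-3],"dr": [0,0,-0.044],"hand": 76},{"dp": [54,-1,-3],"dr": [0,0,-0.044],"hand": 76},{"dp": [54,1,-3],"dr": [0,0,-0.044],"hand": 76},{"dp": [54,4,-3],"dr": [0,0,-0.044],"hand": 76},{"dp": [53,6,-3],"dr": [0,0,-0.044],"hand": 76},{"dp": [53,8,-3],"dr": [0,0,-0.044],"hand": 76},{"dp": [50,11,-3],"dr": [0,0,-0.044],"hand": 76}])

```text
t: 27.22
ee_pos: [0.5135, 0.3931, 0.2534]
orientation: [-1.554, -2.728, 0.005]
wrist_force: [0.5, -0.9, 0.8]
width: 0.869
```

```bash
python3 -c "
from h import *
s,p,d,W=tillpose('w17')
m=((W[...,2]>.05)&(W[...,2]<.07)&(d>0)).astype(np.uint8)
N,L,S,C=cv2.connectedComponentsWithStats(m)
for i in range(1,N):
  if S[i,4]>200:
    q=W[L==i];print(S[i,4],C[i].round(),cv2.minAreaRect(q[:,:2].astype(np.float32)),q[:,2].max(),p[L==i].mean(0).round())
plan([.503,.479,.2],2.18)"
```

```text
{'t': 27.225, 'ee_pos': [0.5135, 0.3931, 0.2534], 'wrist_force': [0.4604, -0.9077, 0.8357], 'width': 0.869, 'joint_pos': [-0.3798, 0.7732, -0.6775, 1.4589, 0.5133, 1.0945, -0.6214]} yaw 2.1061 tilt 0.2
1989 [311. 108.] ((0.5056344270706177, 0.4746261239051819), (0.03636397048830986, 0.05833328142762184), 34.33895492553711) 0.06733604740079102 [ 56. 179. 214.]
from [0.5085 0.4024 0.2544] yaw 2.117 N 2 total tool [67.8 35.1 55.1] dyaw 0.063
[34, 18, 27] -0.032
[34, 19, 27] -0.032
```

View pics/w17.png

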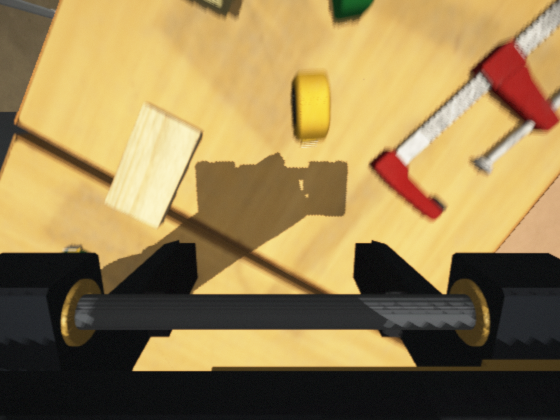

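>>> drive_tool(series=[{"dp": [34,18,20],"dr": [0,0,-0.028],"hand": 76},{"dp": [30,19,30],"dr": [0,0,-0.028],"hand": 76},{"dp": [0,0,10],"dr": [0,0,0],"hand": 76},{"dp": [0,0,0],"dr": [0,0,0],"hand": 76},{"dp": [0,0,0],"dr": [0,0,0],"hand": 76},{"dp": [0,0,0],"dr": [0,0,0],"hand": 76}])

```text
t: 28.02
ee_pos: [0.5163, 0.4639, 0.1958]
orientation: [1.487, 2.767, 0.002]
wrist_force: [0.3, 0.7, 0.6]
width: 0.862
```

```bash
python3 -c "
from h import *
s,p,d,W=tillpose('w18')
m=((W[...,2]>.045)&(W[...,2]<.07)&(d>0)).astype(np.uint8)
N,L,S,C=cv2.connectedComponentsWithStats(m)
for i in range(1,N):
  if S[i,4]>200:
    q=W[L==i];print(S[i,4],C[i].round(),cv2.minAreaRect(q[:,:2].astype(np.float32)),q[:,2].max(),p[L==i].mean(0).round())
plan([.503,.479,.033],2.173)"
```

```text
{'t': 28.025, 'ee_pos': [0.5163, 0.4639, 0.1958], 'wrist_force': [0.268, 0.7119, 0.6063], 'width': 0.8625, 'joint_pos': [-0.4943, 0.8952, -0.6494, 1.3609, 0.5681, 1.0719, -0.6487]} yaw 2.1554 tilt 0.08
808 [170.  26.] ((0.3543504476547241, 0.5169737935066223), (0.09779536724090576, 0.038254644721746445), 37.704097747802734) 0.06999337304997855 [46. 72. 80.]
3118 [326.  33.] ((0.47817501425743103, 0.5945430994033813), (0.03524966910481453, 0.05185738205909729), 40.02384948730469) 0.06678284923845318 [ 63. 143.  46.]
2596 [273. 174.] ((0.5053725838661194, 0.47514718770980835), (0.0361090712249279, 0.06179681047797203), 32.74215316772461) 0.06644066722216507 [ 40. 129. 164.]
from [0.5162 0.464  0.1958] yaw 2.156 N 3 total tool [ 19.8  -3.  162.7] dyaw 0.017
[7, -1, 54] -0.006
[7, -1, 54] -0.006
[7, -1, 54] -0.006
```

View pics/w18.png

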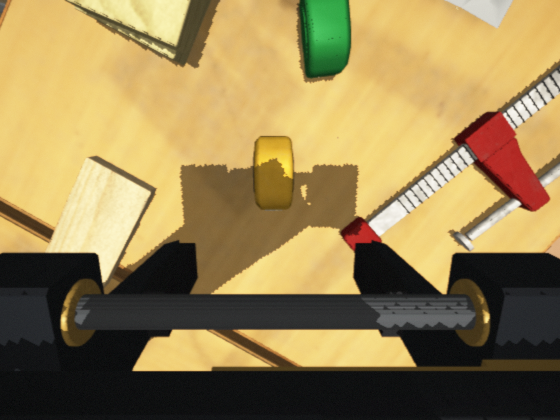

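>>> drive_tool(series=[{"dp": [18,-3,20],"dr": [0,0,0],"hand": 76},{"dp": [0,0,45],"dr": [0,0,0],"hand": 76},{"dp": [0,0,45],"dr": [0,0,0],"hand": 76},{"dp": [0,0,35],"dr": [0,0,0],"hand": 76},{"dp": [0,0,16],"dr": [0,0,0],"hand": 76},{"dp": [0,0,0],"dr": [0,0,0],"hand": 76},{"dp": [0,0,0],"dr": [0,0,0],"hand": 30},{"dp": [0,0,0],"dr": [0,0,0],"hand": 30},{"dp": [0,0,0],"dr": [0,0,0],"hand": 30},{"dp": [0,0,0],"dr": [0,0,0],"hand": 30}], grip_force=35)

```text
t: 29.32
ee_pos: [0.5032, 0.4779, 0.0341]
orientation: [1.485, 2.768, 0.001]
wrist_force: [-0.5, 0.5, 0.3]
width: 0.434
```

>>> drive_tool(series=[{"dp": [0,0,0],"dr": [0,0,0],"hand": 30},{"dp": [0,0,0],"dr": [0,0,0],"hand": 30},{"dp": [0,0,-15],"dr": [0,0,0],"hand": 30},{"dp": [0,0,-45],"dr": [0,0,0],"hand": 30},{"dp": [0,0,-50],"dr": [0,0,0],"hand": 30},{"dp": [0,0,-50],"dr": [0,0,0],"hand": 30},{"dp": [0,0,0],"dr": [0,0,0],"hand": 30},{"dp": [0,0,0],"dr": [0,0,0],"hand": 30}])

```text
t: 30.32
ee_pos: [0.5026, 0.4767, 0.1928]
orientation: [1.485, 2.768, -0.004]
wrist_force: [-0.2, -0.1, -4.0]
width: 0.379
```

```bash
python3 -c "
from h import *
s,p,d,W=tillpose('w19')
M=R.from_rotvec(s['orientation']).as_matrix();Q=(W-s['ee_pos'])@M
m=(d>0)&(Q[...,2]<.03)&(Q[...,2]>-.05)&(abs(Q[...,1])<.022)&(Q[...,0]>.0);m[240:]=0
q=Q[m];print(m.sum(),np.percentile(q,[1,99],axis=0).round(4))
C=np.array([.660,-.1435]);a=.1134;t=C+np.array([[np.cos(a),-np.sin(a)],[np.sin(a),np.cos(a)]])@[0,-.069];print(t)
plan([t[0],t[1],.2],1.684)
"
```

```text
{'t': 30.325, 'ee_pos': [0.5026, 0.4767, 0.1928], 'wrist_force': [-0.2367, -0.1334, -4.033], 'width': 0.3789, 'joint_pos': [-0.5224, 0.8979, -0.6469, 1.3642, 0.5681, 1.0695, -0.6752]} yaw 2.1571 tilt 0.15
3745 [[ 0.019  -0.0183 -0.0239]
 [ 0.0306  0.0144  0.0273]]
[ 0.66780784 -0.21205682]
from [0.5024 0.4764 0.1919] yaw 2.157 N 13 total tool [-665.  -243.2   -6. ] dyaw -0.473
[-51, -19, -1] 0.036
[-52, -17, -1] 0.036
[-52, -15, -1] 0.036
[-53, -13, -1] 0.036
[-53, -11, -1] 0.036
[-54, -9, -1] 0.036
[-54, -7, -1] 0.036
[-54, -5, -1] 0.036
[-54, -3, -1] 0.036
[-54, -1, -1] 0.036
[-54, 1, -1] 0.036
[-54, 3, -1] 0.036
[-54, 5, -1] 0.036
```

View pics/w19.png

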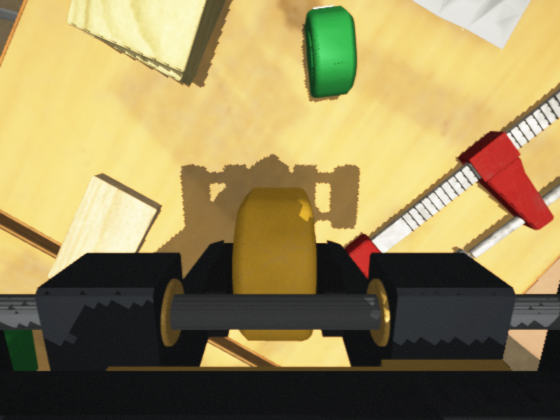

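```bash
python3 -c "
from h import *
z=np.load('w19.npz');s=dict(orientation=z['o'],ee_pos=z['p']);d=z['d'];K,T=cam('wrist',s);W=cloud(d,K,T)
M=R.from_rotvec(s['orientation']).as_matrix();Q=(W-s['ee_pos'])@M
for r in range(184,250,6): print(r,Q[r,275].round(4), Q[r,250].round(4))
for n in('scene','side'):
  p,d=imaging.grab_frame(n);K,T=cam(n);W=cloud(d,K,T);Q=(W-s['ee_pos'])@M
  m=(d>0)&(Q[...,2]<.036)&(Q[...,2]>-.031)&(abs(Q[...,1])<.024)&(abs(Q[...,0])<.06)&(p[...,2]>p[...,0]*2.)&(p[...,2]>60)
  q=Q[m];print(n,m.sum(),np.percentile(q,[1,99],axis=0).round(4))
  cv2.imwrite('pics/%s19.png'%n,p)
"
```

```text
184 [-0.0023 -0.0012  0.1929] [-0.0024 -0.0275  0.1938]
190 [ 0.0295 -0.0014  0.0211] [-0.0088 -0.0277  0.1936]
196 [ 0.0305 -0.0014  0.0035] [ 0.0305 -0.0131  0.0035]
202 [ 0.0299 -0.0014 -0.0055] [ 0.0299 -0.0125 -0.0052]
208 [ 0.0282 -0.0014 -0.0091] [ 0.0282 -0.0123 -0.009 ]
214 [ 0.0268 -0.0015 -0.0137] [ 0.0265 -0.0121 -0.0126]
220 [ 0.025  -0.0015 -0.0162] [ 0.0247 -0.0119 -0.0152]
226 [ 0.0234 -0.0015 -0.0191] [ 0.0233 -0.0117 -0.0188]
232 [ 0.021  -0.0015 -0.0197] [ 0.0215 -0.0116 -0.0211]
238 [ 0.0196 -0.0015 -0.0231] [ 0.0192 -0.0116 -0.0219]
244 [ 0.0666 -0.0016 -0.1462] [ 0.018  -0.0113 -0.0253]
scene 439 [[-0.0074 -0.0185 -0.0306]
 [ 0.0338  0.0199  0.0314]]
side 612 [[-0.0192 -0.0171 -0.0308]
 [ 0.032   0.0197  0.0311]]
```

```bash
python3 -c "
from h import *
plan([.6685,-.2044,.2],1.684)
"
```

```text
from [0.5024 0.4765 0.1915] yaw 2.157 N 13 total tool [-659.1 -238.5   -6.5] dyaw -0.473
[-51, -18, -1] 0.036
[-51, -16, -1] 0.036
[-52, -15, -1] 0.036
[-52, -13, -1] 0.036
[-53, -11, -1] 0.036
[-53, -9, -1] 0.036
[-53, -7, -1] 0.036
[-54, -5, -1] 0.036
[-54, -3, -1] 0.036
[-54, -1, -1] 0.036
[-54, 1, -1] 0.036
[-54, 3, -1] 0.036
[-54, 5, -1] 0.036
```

View pics/side19.png

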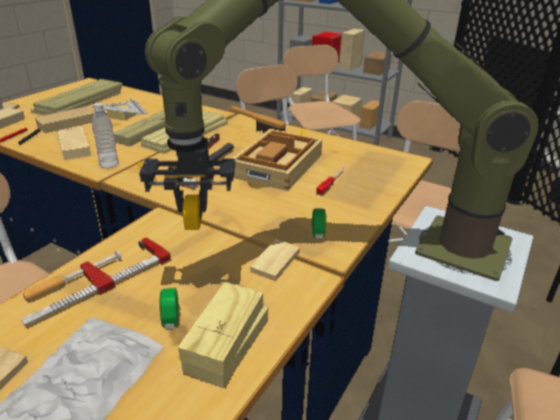

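>>> drive_tool(series=[{"dp": [-25,-9,-2],"dr": [0,0,0.018],"hand": 30},{"dp": [-40,-14,-2],"dr": [0,0,0.028],"hand": 30},{"dp": [-50,-16,-1],"dr": [0,0,0.036],"hand": 30},{"dp": [-51,-15,-1],"dr": [0,0,0.036],"hand": 30},{"dp": [-52,-13,0],"dr": [0,0,0.036],"hand": 30},{"dp": [-53,-11,0],"dr": [0,0,0.036],"hand": 30},{"dp": [-53,-9,0],"dr": [0,0,0.036],"hand": 30},{"dp": [-53,-7,0],"dr": [0,0,0.036],"hand": 30},{"dp": [-54,-5,0],"dr": [0,0,0.036],"hand": 30},{"dp": [-54,-3,0],"dr": [0,0,0.036],"hand": 30}])

```text
t: 31.72
ee_pos: [0.6154, -0.009, 0.1985]
orientation: [-1.925, -2.481, 0.002]
wrist_force: [1.0, 0.0, -2.9]
width: 0.38
```

>>> drive_tool(series=[{"dp": [-54,-1,0],"dr": [0,0,0.036],"hand": 30},{"dp": [-54,1,0],"dr": [0,0,0.036],"hand": 30},{"dp": [-45,3,0],"dr": [0,0,0.036],"hand": 30},{"dp": [-28,3,0],"dr": [0,0,0.03],"hand": 30},{"dp": [-15,2,0],"dr": [0,0,0],"hand": 30},{"dp": [0,0,0],"dr": [0,0,0],"hand": 30},{"dp": [0,0,0],"dr": [0,0,0],"hand": 30},{"dp": [0,0,0],"dr": [0,0,0],"hand": 30}])

```text
t: 32.72
ee_pos: [0.6626, -0.1957, 0.1999]
orientation: [-2.087, -2.347, -0.001]
wrist_force: [0.7, -0.3, -3.0]
width: 0.381
```

```bash
python3 -c "
from h import *
s,p,d,W=tillpose('w20')
plan([.6685,-.2044,.12],1.684)
"
```

```text
{'t': 32.725, 'ee_pos': [0.6626, -0.1957, 0.1999], 'wrist_force': [0.7389, -0.2793, -2.9507], 'width': 0.3813, 'joint_pos': [0.508, 0.8777, -0.6056, 1.3676, 0.5254, 1.058, -0.0687]} yaw 1.6877 tilt 0.06
from [ 0.6626 -0.1962  0.1999] yaw 1.687 N 2 total tool [-8.9  4.9 79.9] dyaw -0.003
[-4, 2, 40] 0.002
[-4, 2, 40] 0.002
```

View pics/w20.png

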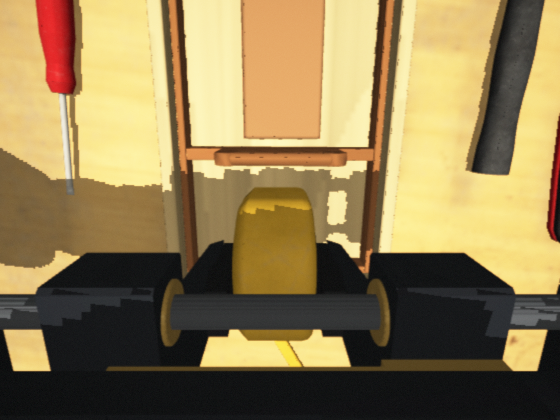

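```bash
python3 -c "
from h import *
z=np.load('w20.npz');s=dict(orientation=z['o'],ee_pos=z['p']);d=z['d'];K,T=cam('wrist',s);W=cloud(d,K,T)
M=R.from_rotvec(s['orientation']).as_matrix();Q=(W-s['ee_pos'])@M
for r in range(142,186,3): print(r,Q[r,275].round(4),Q[r,200].round(4),W[r,200,2].round(3))
r=178
for u in list(range(165,200,4))+list(range(355,385,4)): print(u,Q[r,u].round(4),W[r,u,2].round(3))
"
```

```text
142 [ 0.0441 -0.0008  0.1474] [ 0.0442 -0.0668  0.1473] 0.053
145 [ 0.0414 -0.0008  0.1485] [ 0.0416 -0.067   0.1476] 0.052
148 [ 0.0407 -0.0008  0.1284] [ 0.0409 -0.0625  0.127 ] 0.073
151 [ 0.0407 -0.0009  0.1033] [ 0.0384 -0.0628  0.1274] 0.073
154 [ 0.0395 -0.0009  0.0945] [ 0.0361 -0.0627  0.1263] 0.074
157 [ 0.0374 -0.0009  0.0932] [ 0.0334 -0.0631  0.1275] 0.072
160 [ 0.0355 -0.0009  0.0913] [ 0.0286 -0.0675  0.1462] 0.054
163 [ 0.0332 -0.0009  0.0919] [ 0.0257 -0.068   0.1475] 0.052
166 [ 0.023  -0.0008  0.1466] [ 0.023  -0.0682  0.1478] 0.052
169 [ 0.02   -0.0008  0.1487] [ 0.0203 -0.0682  0.1473] 0.053
172 [ 0.0174 -0.0008  0.1479] [ 0.0175 -0.0686  0.148 ] 0.052
175 [ 0.0147 -0.0008  0.1475] [ 0.0148 -0.0688  0.1481] 0.052
178 [ 0.0119 -0.0008  0.1482] [ 0.0121 -0.0688  0.1475] 0.052
181 [ 0.0092 -0.0008  0.1477] [ 0.0093 -0.069   0.1477] 0.052
184 [ 0.0064 -0.0008  0.1478] [ 0.0064 -0.0694  0.1485] 0.051
165 [ 0.0142 -0.0968  0.1365] 0.063
169 [ 0.0145 -0.0927  0.1347] 0.065
173 [ 0.0139 -0.0902  0.1377] 0.062
177 [ 0.0125 -0.0891  0.1457] 0.054
181 [ 0.0158 -0.0803  0.1276] 0.072
185 [ 0.0156 -0.0771  0.1284] 0.072
189 [ 0.0143 -0.0756  0.1354] 0.064
193 [ 0.0118 -0.0755  0.1491] 0.051
197 [ 0.012  -0.0717  0.1481] 0.052
355 [0.0119 0.0717 0.1474] 0.052
359 [0.0118 0.0755 0.148 ] 0.052
363 [0.0117 0.0793 0.1485] 0.051
367 [0.0134 0.0803 0.1392] 0.061
371 [0.0154 0.0805 0.1284] 0.072
375 [ 0.0659 -0.0013 -0.1462] 0.346
379 [0.0112 0.0946 0.1508] 0.049
383 [0.013  0.095  0.1411] 0.059
```

>>> drive_tool(series=[{"dp": [-10,4,20],"dr": [0,0,0.003],"hand": 30},{"dp": [0,0,35],"dr": [0,0,0],"hand": 30},{"dp": [0,0,30],"dr": [0,0,0],"hand": 30},{"dp": [0,0,14],"dr": [0,0,0],"hand": 30},{"dp": [0,0,5],"dr": [0,0,0],"hand": 30},{"dp": [0,0,0],"dr": [0,0,0],"hand": 30},{"dp": [0,0,0],"dr": [0,0,0],"hand": 30}])

```text
t: 33.65
ee_pos: [0.6686, -0.2074, 0.097]
orientation: [2.094, 2.34, 0.002]
wrist_force: [0.1, 0.1, -3.2]
width: 0.39
```

```bash
python3 -c "
from h import *
s,p,d,W=tillpose('w21')
M=R.from_rotvec(s['orientation']).as_matrix();Q=(W-s['ee_pos'])@M
for r in range(140,200,4): print(r,Q[r,275].round(4))
"
```

```text
{'t': 33.65, 'ee_pos': [0.6686, -0.2074, 0.097], 'wrist_force': [0.0716, 0.1329, -3.1857], 'width': 0.3898, 'joint_pos': [0.4973, 1.0041, -0.552, 1.4079, 0.6014, 0.8976, -0.1142]} yaw 1.6817 tilt 0.13
140 [ 0.0531 -0.001   0.0413]
144 [ 0.0531 -0.001   0.0136]
148 [ 0.0532 -0.0011 -0.0076]
152 [ 0.0517 -0.0011 -0.0098]
156 [ 0.0502 -0.0011 -0.0109]
160 [ 0.0487 -0.0011 -0.0115]
164 [ 0.047  -0.0011 -0.0111]
168 [ 0.0453 -0.0011 -0.011 ]
172 [ 0.0344 -0.001   0.0449]
176 [ 0.0321 -0.001   0.0446]
180 [ 0.0297 -0.001   0.0447]
184 [ 0.0272 -0.001   0.045 ]
188 [ 0.0289 -0.001   0.0259]
192 [ 0.0295 -0.001   0.0136]
196 [ 0.03   -0.0011  0.0031]
```

View pics/w21.png

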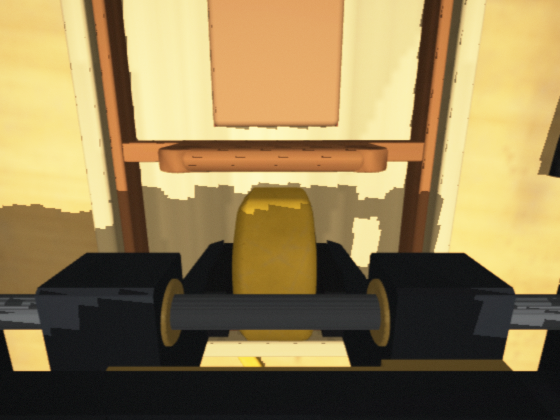

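>>> drive_tool(series=[{"dp": [2,0,4],"dr": [0,0,0],"hand": 30},{"dp": [0,0,3],"dr": [0,0,0],"hand": 30},{"dp": [0,0,2],"dr": [0,0,0],"hand": 30},{"dp": [0,0,1],"dr": [0,0,0],"hand": 30},{"dp": [0,0,0],"dr": [0,0,0],"hand": 30},{"dp": [0,0,0],"dr": [0,0,0],"hand": 30}])

```text
t: 34.45
ee_pos: [0.6674, -0.2053, 0.086]
orientation: [2.095, 2.341, -0.0]
wrist_force: [-2.0, 0.3, 0.2]
width: 0.382
```

>>> drive_tool(series=[{"dp": [0,0,0],"dr": [0,0,0],"hand": 42},{"dp": [0,0,0],"dr": [0,0,0],"hand": 55},{"dp": [0,0,0],"dr": [0,0,0],"hand": 60},{"dp": [0,0,-15],"dr": [0,0,0],"hand": 60},{"dp": [0,0,-40],"dr": [0,0,0],"hand": 60},{"dp": [0,0,-55],"dr": [0,0,0],"hand": 60},{"dp": [0,0,-55],"dr": [0,0,0],"hand": 60},{"dp": [-40,0,-30],"dr": [0,0,0],"hand": 60},{"dp": [-40,0,-20],"dr": [0,0,0],"hand": 60},{"dp": [0,0,0],"dr": [0,0,0],"hand": 60}])

```text
t: 35.7
ee_pos: [0.6767, -0.2898, 0.3036]
orientation: [2.099, 2.329, 0.0]
wrist_force: [0.5, -0.3, 0.5]
width: 0.68
```

>>> drive_tool(series=[{"dp": [0,0,0],"dr": [0,0,0],"hand": 60},{"dp": [0,0,0],"dr": [0,0,0],"hand": 60}])

```text
t: 35.95
ee_pos: [0.6762, -0.2828, 0.3004]
orientation: [-2.09, -2.343, -0.0]
wrist_force: [-0.5, -0.2, 0.3]
width: 0.679
```

Run:
```python
from h import *
s,p,d,W=tillpose('w22')
C=np.array([.659,-.142]);a=.1134;U=(W[...,:2]-C)@np.array([[np.cos(a),-np.sin(a)],[np.sin(a),np.cos(a)]])
ok=d>0;ok[240:]=0
def rc(m):
    N,L,S,_=cv2.connectedComponentsWithStats(m.astype(np.uint8));i=1+np.argmax(S[1:,4]);q=np.c_[U[L==i],W[L==i][:,2]];r=cv2.minAreaRect(q[:,:2].astype(np.float32));return len(q),np.round(r[0],4),np.round(r[1],4),r[2],np.percentile(q[:,2],[5,50,95]).round(4)
ins=ok&(abs(U[...,0])<.072)
m=ins&(U[...,1]>-.005)&(U[...,1]<.112)&(W[...,2]>.078)&(W[...,2]<.095);print('block',*rc(m))
q=np.c_[U[m],np.ones(m.sum())];print(' plane',np.linalg.lstsq(q,W[m][:,2],rcond=None)[0].round(4))
m=ins&(U[...,1]<-.026)&(U[...,1]>-.116)&(W[...,2]>.09)&(W[...,2]<.125);print('tape',*rc(m))
m=ins&(abs(W[...,2]-.052)<.005)&(abs(U[...,1])<.112);q=np.c_[U[m],np.ones(m.sum())];print('floor',np.linalg.lstsq(q,W[m][:,2],rcond=None)[0].round(4),m.sum())
m=ok&(abs(W[...,2]-.072)<.003)&(abs(U[...,0])<.095)&(abs(U[...,0])>.06)&(abs(U[...,1])<.13);print('rim',np.percentile(U[m],[1,99],axis=0).round(4))
im,ds=imaging.grab_frame('scene');cv2.imwrite('pics/s22.png',im);K,T=cam('scene');Ws=cloud(ds,K,T)
for n,b in dict(screw=(.40,.5,-.25,.0),offc=(.3,.46,.24,.42)).items():
    m=(Ws[...,2]>.007)&(Ws[...,2]<.12)&(Ws[...,0]>b[0])&(Ws[...,0]<b[1])&(Ws[...,1]>b[2])&(Ws[...,1]<b[3]);r=cv2.minAreaRect(Ws[m][:,:2].astype(np.float32));print(n,np.round(r[0],3),np.round(r[1],3))
```

```text
{'t': 35.95, 'ee_pos': [0.6762, -0.2828, 0.3004], 'wrist_force': [-0.522, -0.202, 0.3369], 'width': 0.6793, 'joint_pos': [0.5859, 0.8559, -0.6306, 1.0762, 0.4733, 1.3442, 0.1383]} yaw 1.6846 tilt 0.09
block 2695 [0.0017 0.015 ] [0.0599 0.04  ] 0.002543318085372448 [0.0825 0.0842 0.0855]
 plane [0.0017 0.013  0.0839]
tape 2322 [ 0.0013 -0.0687] [0.0362 0.0669] 0.30506396293640137 [0.0963 0.1136 0.1172]
floor [ 0.0015 -0.0004  0.0523] 11337
rim [[-0.0834 -0.1247]
 [ 0.0838  0.0363]]
screw [ 0.449 -0.128] [0.027 0.201]
offc [0.382 0.324] [0.072 0.132]
```

View pics/w22.png

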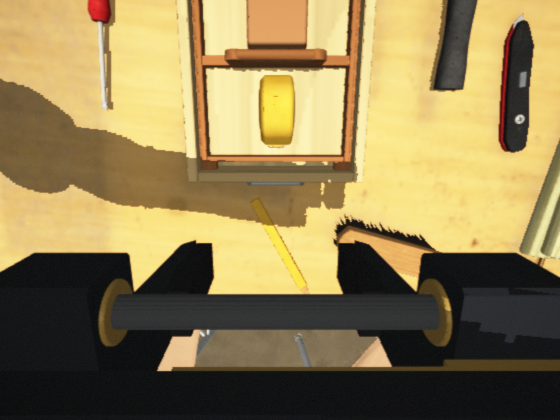

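View pics/s22.png

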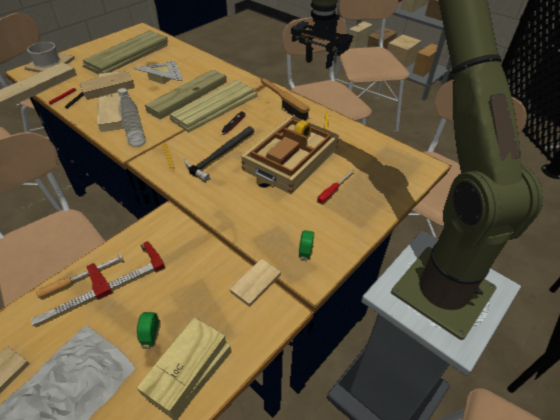

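```bash
python3 -c "
from h import *
s=st();print(bot.hand_in())"
```

```text
{'t': 36.05, 'ee_pos': [0.6763, -0.2834, 0.3004], 'wrist_force': [0.3801, -0.5366, -0.0552], 'width': 0.681, 'joint_pos': [0.586, 0.8561, -0.63, 1.0755, 0.4736, 1.3443, 0.1384]} yaw 1.684 tilt 0.07
the job is handed in; nothing more can be done
None
```

The toolbox is packed and the job was handed in at t = 36 s. The chisel lies on the floor and the till sits on the runners over it. The tape measure stands in the short bay and the sanding block lies in the long bay.

Last checks, from the wrist and scene cameras:
- **Till:** its floor is at z = 0.052 m, with a slope under 0.002. It sits about 0 mm off centre in x and −2 mm in y.
- **Tape measure:** upright at about y = −0.067 m in the till's frame. Its top is 65 mm above the till floor, as it should be.
- **Sanding block:** flat, with its top 32 mm above the till floor and a slope of about 0.013 rad. It is at about y = 0.052 m in the till; the last wrist view showed only part of it.
- **Screwdriver and offcut:** both within about 2 mm of where they lay at the start.
- **Chisel:** seen lying centred on the box floor before the till went in. It was hidden afterwards, so I could not look again, but the level till and its height fit it lying clear underneath.

None of these checks failed. The only disagreements between views were 2–4 mm on the box, tape and chisel positions. The arm ended clear of everything.

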